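# Charge the mill jar with grinding pebbles

### The job

Use the steel scoop to scoop at least four of the five porcelain grinding pebbles out of the steel tub and tip them into the open jar; any pebble not in the jar must stay in the tub. Then lay the scoop back flat on its black mat, and after that close the jar with its lid. Do not touch the pebbles with the fingers, keep the jar standing, and leave the other things on the bench where they are.

Things in the scene. Friction and masses are not known exactly. Their poses are not given: they have to be found in the camera images.
- tub: Fixed steel tub, outside 282 x 108 mm, walls 4 mm, 45 mm high but 75 mm for x above 60 mm. Inside: 100 mm wide, level floor (4 mm up) from x=-137 to +98 mm; from x=98 a ramp climbs to 45 mm height at x=136, then the upright +x end wall. Origin under its middle; x along, y across. The pebbles start in its +x half; the floor at x below -35 starts empty.
- pebble0: White porcelain grinding pebble: a capsule 28 mm thick and 38 mm long, about 50 g, starting lying in the tub. Origin at its centre, x along its length.
- pebble1: White porcelain grinding pebble: a capsule 28 mm thick and 38 mm long, about 50 g, starting lying in the tub. Origin at its centre, x along its length.
- pebble2: White porcelain grinding pebble: a capsule 28 mm thick and 38 mm long, about 50 g, starting lying in the tub. Origin at its centre, x along its length.
- pebble3: White porcelain grinding pebble: a capsule 28 mm thick and 38 mm long, about 50 g, starting lying in the tub. Origin at its centre, x along its length.
- pebble4: White porcelain grinding pebble: a capsule 28 mm thick and 38 mm long, about 50 g, starting lying in the tub. Origin at its centre, x along its length.
- scoop: Steel scoop, about 0.18 kg, starting flat on its mat. Pan 90 mm long (x -45 to +45), 88 mm wide (inside 75 at the back, 83 at the nose), floor 2.5 mm thick, open at the nose (+x); side walls slope from the nose edge up to 40 mm at x=-30; back wall 44 mm high. Black bar handle, 20 mm thick in y, rises backwards at 40 degrees. Origin under the middle of the pan floor; x to the nose, z up.
- scoop_grip (a point): Middle of the scoop's flat-sided bar handle, at (-85,0,95) mm in the scoop's frame; grip across the scoop's y. The bar is 20 mm thick (y), 24 mm deep, 100 mm long, from (-43,0,60) to (-119,0,124) mm.
- scoop_nose (a point): Middle of the underside of the scoop's front edge, at (45,0,0) mm in the scoop's frame.
- scoop_mid (a point): Middle of the scoop's footprint, at (-30,0,0) mm in the scoop's frame; used to judge that the scoop is on the mat.
- mat: Fixed black rubber mat 210 x 120 x 4 mm, the scoop's place. Origin at centre of its underside; x is its long axis.
- jar: White porcelain mill jar, open at the top, outside diameter 140 mm, height 100 mm, wall 6 mm (mouth 125 mm clear), floor 8 mm thick, 0.9 kg, loose. Origin at centre of its underside, z up.
- lid: White porcelain lid for the jar, 0.3 kg, starting right way up on the bench: plug 110 mm diameter and 8 mm deep below (z 0 to 8 mm), flange 140 mm diameter (z 8 to 16 mm), round knob 28 mm diameter (z 16 to 50 mm). Origin at centre of the plug's underside, z up. On the jar its origin lies 92 mm above the jar's.
- amber_bottle: Bystander: amber bottle, 72 mm diameter, 160 mm high. Origin at centre of its underside.
- wash_bottle: Bystander: white bottle, 66 mm diameter, 150 mm high. Origin at centre of its underside.
- flask: Bystander: conical glass flask, 72 mm diameter, 104 mm high. Origin at centre of its underside.
- beaker: Bystander: clear plastic beaker, 66 mm diameter, 85 mm high. Origin at centre of its underside.
- cup: Bystander: white plastic cup, 76 mm diameter, 95 mm high. Origin at centre of its underside.
- pestle: Bystander: porcelain pestle lying on the bench, about 160 mm long along its y, 30 mm wide. Origin in its axis.
Things that resemble listed ones, but are neither listed nor needed, are in the scene too. What is shaped like the jar but orange or yellow is not meant.

How it is judged:
By the outcome, as a careful person would: the job done as asked, in the order asked, and still so for the second after the job is handed in, with the robot touching nothing.
It also fails if it takes over 72 s, if anything falls off the work surface, if the arm or the gripper's body presses on something with over 40 N, if the wrist force passes 120 N, or if a joint passes its speed limit or range.

### The arm

A 6-joint arm with a two-finger parallel gripper is mounted at the origin on the work surface. World frame = base frame: x ahead of the robot, y to its left, z up, the work surface at z = 0. Lengths are in m, angles in rad, forces in N, time in s.
With the tool pointing down it reaches from about 0.375 to 0.975 m from the base axis. Payload 3.8 kg.
Tool frame: the origin (TCP) lies at the very end of the fingers, on their centre line; the grasp point (between the pads) lies 19 mm behind it (robot.grip_point_offset is the distance from the TCP to the grasp point, in m); z points along the fingers, y is the line along which they close (so a half turn about z gives the same grasp; the last joint's range is limited). The gripper opens to 85 mm and grips with 20 to 120 N. Pads are 22 mm wide; open, the fingers measure 114 mm over their backs; the gripper's body (76 mm by 85 mm) begins 54 mm behind the grasp point. The pads swing forward as they close: fully open they stand 13 mm farther back than shut.
Start: joints at [-1.341, 0.264, 1.604, -0, 1.274, -0.037], TCP at [0.178, -0.651, 0.231] pointing down, gripper open.
Joint ranges: [-2.63, 2.63], [-0.94, 2.18], [0.31, 2.57], [-1.31, 4.45], [0, 2.66], [-2.55, 2.55]. Speed limits (rad/s): [2.57, 2.57, 3.14, 3.14, 3.14, 3.14].

### API

Orientations are given as a unit quaternion [w, x, y, z].
In Python, from plant import monitor, eyes, robot, boxes_of, regions_of gives the robot as it stands.
- The arm moves only by the tool arm_command, never from a script. Its arguments are lists of equal length, an entry for each row: "claw": the opening, from -1 (shut) to 1 (fully open); "travel": the shift along the tool's x, y, z as a fraction of full scale, a list of three; "rot": the turn, a rotation vector about the tool's x, y, z as a fraction of full scale, a list of three. In form: {"claw": [claw, ...], "travel": [[tx, ty, tz], ...], "rot": [[ax, ay, az], ...]}. A call has exactly 10 rows; each row is the pose to reach, as a shift and turn from the pose commanded when the call began, along the tool's axes at that moment, turning the shorter way round; what a row does not reach only later rows make up. Full scale, the value 1, is 10 cm for a shift and 180 degrees for a turn. A row lasts 1/10 s, in which the tool goes at most 50 mm and 8.59 degrees, less where a joint would pass 70% of its speed; a pose out of reach is approached as far as the arm can. A call with a number of a shift or a turn outside -1 to 1 is refused whole. A call with a gripper value outside its range is refused whole. The fingers move at their own pace and stop on an object; "force" is the grip in N (left out, the last holds). Time passes only in rows, so rows that repeat a pose let the fingers close, or fill a call up. It gives the time, the measured TCP pose, the force, the opening and the grip force at its end, in the units of the state.
- monitor.read_state(): the state, without advancing time (a new reading comes with each control period).
- eyes.capture(name): name is "scene" or "side" or "wrist"; returns the picture (480x640x3 uint8, red, green, blue); there is no depth.
- eyes.camera_model(name): a dict with "mtx" (3x3 intrinsics, pixels), "pose" (4x4, takes a point from camera to world coordinates); the wrist camera has in their place "mount" (4x4, takes a point from camera to tool coordinates, whose origin is the TCP and whose axes are the flange's). Camera axes: x right, y up, looking along -z (the intrinsics and any distortion apply to the point x, -y, -z); pixel columns grow to the right and rows downward; lengths in m; the calibration is good to about 2 mm. A picture is of the moment at which its call begins: read the wrist's pose just before it. camera_model takes no time and is no camera call.
- robot.finish_job(): hands the job in; it is judged then, once.
Trained networks look in the newest picture that a camera, given by its name, has taken for a name from the list of things; names that differ only in an ending like _2 or _b are one class to them, and where a whole thing is asked for, a point or a joint stands for the part that bears it (a point fixed in the world has none). Each returns a list of dicts, best first, with "p" (0 to 1); they miss things now and then, are a little off and sometimes report something else, mostly with a low value. They report only what shows in the picture. A call takes as long as a camera call. They do not tell look-alikes from the thing itself.
- boxes_of(camera, query): "at" ([x, y, z] in m, in world coordinates, good to about 4 mm: the middle of the surface that is visible of it).
- regions_of(camera, query): "pixels" (480x640 bool, what is visible of it).
The state is a dict: "time": time; "qpos": joint angles; "dq": joint speeds; "joint_efforts": joint torques, N m; "position": TCP position; "tool_rot": TCP orientation; "ft_force": force on the tool from outside, world axes, zero at the start; "torque": the same for the moment, N m; "finger_gap": finger opening in m; "grip_force": force on a finger pad.
Only numpy, scipy, OpenCV 4.12 (cv2) and the standard library are available. Lean on these libraries where they do the work, as an engineer would, in place of code of your own. Each camera call takes 0.05 s, during which the arm holds its last target. There are 200 camera calls.

## Working session

There is one attempt and no reset: what is moved stays moved. The work goes in short steps, Python scripts to look and compute and a tool call to move; the robot and the scene stay as the last step left them, time stands still between calls to the robot, and variables do not carry over. Pictures are saved under pics/ and viewed, at most 10 in all, crops included, and the job is handed in when it is done.

Besides the shell and the picture viewer there is one more tool, called after "Request:" as name(argument=value, ...), one argument or row to a line, values as JSON. arm_command: Moves the arm, as the interface text tells. Shift numbers are shares of 10 cm and turn numbers shares of 180 degrees, none past 1 either way. Its arguments: {"type":"object","properties":{"claw":{"type":"array"},"travel":{"type":"array"},"rot":{"type":"array"},"force":{"type":"number"}},"required":["claw","travel","rot"]}

```bash
mkdir -p pics; ls; python3 - <<'E'
from plant import monitor, eyes, robot, boxes_of, regions_of
import cv2,numpy as np
for c in ["scene","side"]:
    im=eyes.capture(c); cv2.imwrite(f"pics/{c}0.png",im[:,:,::-1])
    m=eyes.camera_model(c); print(c,np.round(m["mtx"],1).tolist(),np.round(m["pose"],3).tolist(),[k for k in m])
    for q in ["tub","scoop","mat","jar","lid","pebble0"]:
        print(q,[(round(d["p"],2),np.round(d["at"],3).tolist()) for d in boxes_of(c,q)][:7])
print(eyes.camera_model("wrist"))
s=monitor.read_state();print(s)
E
```

```text
pics
scene [[598.8, 0.0, 322.3], [0.0, 598.8, 246.0], [0.0, 0.0, 1.0]] [[-0.835, -0.319, 0.449, 1.087], [0.55, -0.448, 0.705, 0.928], [-0.024, 0.835, 0.549, 0.763], [0.0, 0.0, 0.0, 1.0]] ['mtx', 'pose']
tub [(0.67, [0.537, -0.28, 0.033])]
scoop [(0.93, [0.456, -0.009, 0.023]), (0.45, [0.674, 0.001, 0.019])]
mat [(0.9, [0.49, 0.03, 0.005])]
jar [(0.95, [0.534, 0.288, 0.066]), (0.79, [0.364, 0.476, 0.061]), (0.66, [0.549, 0.469, 0.059])]
lid [(0.79, [0.673, 0.005, 0.016])]
pebble0 [(0.39, [0.521, -0.239, 0.03])]
side [[516.4, 0.0, 313.7], [0.0, 516.4, 236.7], [0.0, 0.0, 1.0]] [[0.923, 0.267, -0.277, 0.247], [-0.385, 0.648, -0.657, -0.655], [0.004, 0.713, 0.701, 0.844], [0.0, 0.0, 0.0, 1.0]] ['mtx', 'pose']
tub [(0.76, [0.541, -0.308, 0.01]), (0.59, [0.447, -0.048, -0.0]), (0.35, [0.521, -0.205, 0.029])]
scoop [(0.86, [0.465, -0.017, 0.02]), (0.71, [0.524, -0.203, 0.03]), (0.61, [0.54, -0.305, 0.008])]
mat [(0.66, [0.444, -0.045, 0.001]), (0.57, [0.715, 0.321, 0.064]), (0.35, [0.522, -0.296, 0.028])]
jar [(0.74, [0.549, 0.471, 0.072]), (0.65, [0.529, 0.251, 0.062]), (0.6, [0.353, 0.428,
[... 744 characters left out ...]
qpos': array([-1.34092438e+00,  2.63847029e-01,  1.60396389e+00,  5.45136200e-06,
        1.27369272e+00, -3.68787962e-02]), 'dq': array([-1.02097885e-03,  2.76060099e-04,  5.08581485e-05,  1.93155288e-03,
       -3.27949478e-04,  4.34590463e-05]), 'joint_efforts': array([-1.97715606e-03, -5.14844084e+01, -3.67613733e+01,  4.84204872e-05,
        6.94648861e-04, -1.34557432e-06]), 'position': array([ 0.17794665, -0.6511398 ,  0.23133499]), 'tool_rot': array([4.40454734e-05, 9.91118788e-01, 1.32979497e-01, 6.88196061e-06]), 'ft_force': array([-0.08558816, -0.58308216,  0.06097304]), 'torque': array([-0.01779969, -0.03076963, -0.00140257]), 'grip_force': 0.0, 'finger_gap': 0.08543445985090087}
```

View pics/scene0.png

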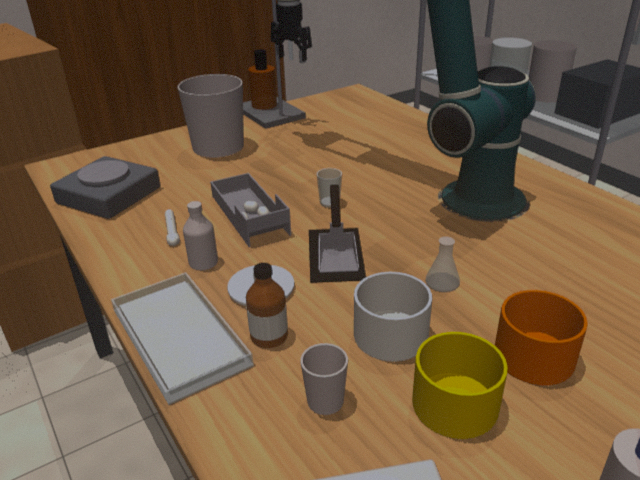

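View pics/side0.png

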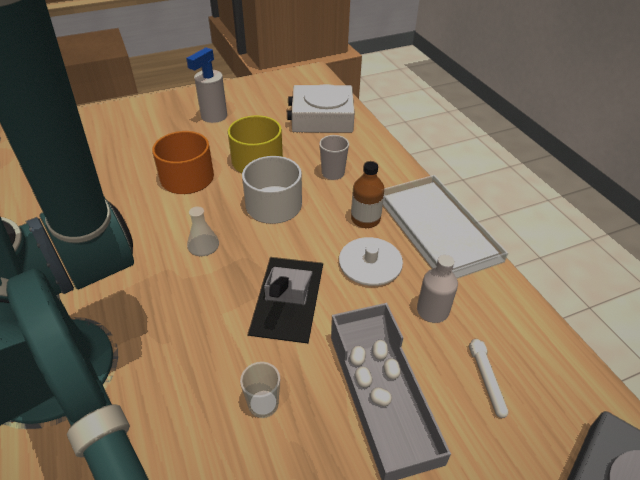

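Only the white jar matches: scene (392,316), side (273,188). The yellow jar at scene (459,383) and the orange one at (540,335) are look-alikes. The lid with a knob is at scene (262,285), and the scoop on its black mat at (337,252). The tub is at (250,208), with its high end toward +y and five pebbles in it. Next I locate the bystanders.

```bash
cat > h.py <<'E'
from plant import monitor, eyes, robot, boxes_of, regions_of
import cv2,numpy as np
from scipy.spatial.transform import Rotation as R
def tcp():
    s=monitor.read_state(); q=s["tool_rot"]; T=np.eye(4)
    T[:3,:3]=R.from_quat([q[1],q[2],q[3],q[0]]).as_matrix(); T[:3,3]=s["position"]; return T
def cam(c,T=None):
    m=eyes.camera_model(c); return m["mtx"],(T@m["mount"] if c=="wrist" else m["pose"])
def proj(K,P,X):
    X=np.atleast_2d(X); p=(X-P[:3,3])@P[:3,:3]; p=p*[1,-1,-1]; u=p@K.T; return u[:,:2]/u[:,2:]
def ray(K,P,uv):
    d=np.linalg.solve(K,[uv[0],uv[1],1.])*[1,-1,-1]; return P[:3,3],P[:3,:3]@d
def onz(K,P,uv,z):
    o,d=ray(K,P,uv); return o+d*(z-o[2])/d[2]
def obj(x,y,yaw,pts,z=0):
    c,s=np.cos(yaw),np.sin(yaw); pts=np.atleast_2d(np.array(pts,float))
    return np.c_[x+c*pts[:,0]-s*pts[:,1],y+s*pts[:,0]+c*pts[:,1],z+pts[:,2]]
E
python3 - <<'E'
from h import *
K,P=cam("scene")
for n,uv in dict(bucketbase=(216,152),wash=(202,265),amber=(268,342),cup=(326,408),flask=(444,286),beaker=(330,203),pestle=(172,225),blackbox=(106,200)).items(): print(n,np.round(onz(K,P,uv,0),3)[:2])
K,P=cam("side")
# tub corners rough in side: top rim points
for n,uv in dict(jar_base=(273,217),beaker=(262,412),flask=(203,250),wash=(435,318),tub_lo_near=(386,473),tub_lo_right=(445,457),mat1=(268,259),mat2=(323,262),mat3=(308,340),mat4=(250,332)).items(): print(n,np.round(onz(K,P,uv,0),3)[:2])
E
```

```text
bucketbase [ 0.44  -0.683]
wash [ 0.725 -0.144]
amber [0.726 0.162]
cup [0.725 0.356]
flask [0.34  0.222]
beaker [ 0.335 -0.211]
pestle [ 0.715 -0.348]
blackbox [ 0.812 -0.576]
jar_base [0.516 0.236]
beaker [ 0.332 -0.23 ]
flask [0.332 0.192]
wash [ 0.717 -0.172]
tub_lo_near [ 0.481 -0.403]
tub_lo_right [ 0.582 -0.417]
mat1 [0.459 0.109]
mat2 [0.569 0.054]
mat3 [ 0.461 -0.123]
mat4 [ 0.363 -0.063]
```

Request:
arm_command(
  claw=[1,1,1,1,1,1,1,1,1,1],
  travel=[
    [0.1,-0.06,-0.1],
    [0.25,-0.15,-0.25],
    [0.4,-0.25,-0.4],
    [0.55,-0.35,-0.5],
    [0.7,-0.45,-0.6],
    [0.85,-0.55,-0.7],
    [1,-0.6,-0.8],
    [1,-0.65,-0.8],
    [1,-0.65,-0.8],
    [1,-0.65,-0.8],
  ],
  rot=[
    [0,0,0],
    [0,0,0],
    [0,0,0],
    [0,0,0],
    [0,0,0],
    [0,0,0],
    [0,0,0],
    [0,0,0],
    [0,0,0],
    [0,0,0],
  ],
)

```text
time: 1.7
position: [0.2568, -0.562, 0.3105]
tool_rot: [-0.0, 0.991, 0.133, -0.0]
ft_force: [-0.3, 0.2, -0.1]
finger_gap: 0.0853
grip_force: 0.0
```

Request:
arm_command(
  claw=[1,1,1,1,1,1,1,1,1,1],
  travel=[
    [0.1,-0.08,0],
    [0.25,-0.2,0],
    [0.4,-0.3,0],
    [0.55,-0.4,0],
    [0.7,-0.5,0],
    [0.85,-0.6,0],
    [0.95,-0.7,0],
    [1,-0.7,0],
    [1,-0.7,0],
    [1,-0.7,0],
  ],
  rot=[
    [0,0,0],
    [0,0,0],
    [0,0,0],
    [0,0,0],
    [0,0,0],
    [0,0,0],
    [0,0,0],
    [0,0,0],
    [0,0,0],
    [0,0,0],
  ],
)

```text
time: 2.7
position: [0.3352, -0.4685, 0.3113]
tool_rot: [0.0, 0.991, 0.133, -0.0]
ft_force: [-0.2, -0.4, 0.1]
finger_gap: 0.0855
grip_force: 0.0
```

Request:
arm_command(
  claw=[1,1,1,1,1,1,1,1,1,1],
  travel=[
    [0.1,-0.08,0],
    [0.25,-0.2,0],
    [0.4,-0.3,0],
    [0.55,-0.4,0],
    [0.7,-0.5,0],
    [0.85,-0.6,0],
    [0.95,-0.7,0],
    [1,-0.7,0],
    [1,-0.7,0],
    [1,-0.7,0],
  ],
  rot=[
    [0,0,0.05],
    [0,0,0.1],
    [0,0,0.15],
    [0,0,0.2],
    [0,0,0.2],
    [0,0,0.2],
    [0,0,0.2],
    [0,0,0.2],
    [0,0,0.2],
    [0,0,0.2],
  ],
)

```text
time: 3.7
position: [0.413, -0.3749, 0.3112]
tool_rot: [0.0, 0.984, -0.18, -0.0]
ft_force: [-0.5, -0.1, -0.9]
finger_gap: 0.0854
grip_force: 0.0
```

```bash
python3 - <<'E'
from h import *
T=tcp(); im=eyes.capture("wrist"); cv2.imwrite("pics/w1.png",im[:,:,::-1]); np.save("w1.npy",T); print(np.round(T,3)); print(monitor.read_state()["qpos"])
E
```

```text
[[ 0.935 -0.354 -0.     0.413]
 [-0.354 -0.935 -0.    -0.375]
 [-0.     0.    -1.     0.311]
 [ 0.     0.     0.     1.   ]]
[-7.81574474e-01  1.53409405e-03  1.75307871e+00 -4.78413740e-04
  1.38705653e+00  1.15139901e+00]
```

View pics/w1.png

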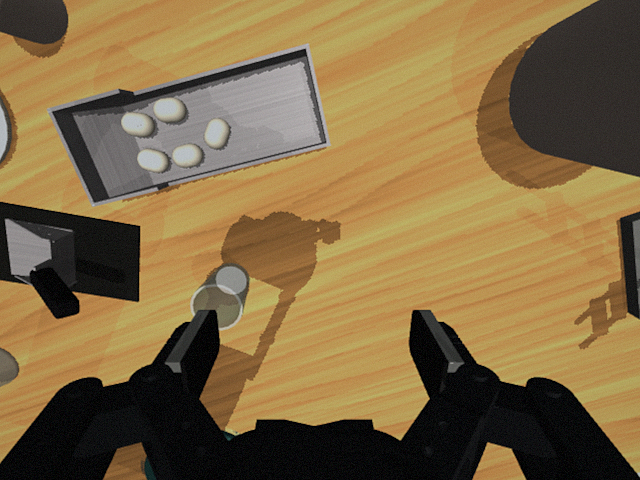

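The wrist view shows the whole tub. Its low-end rim corners are at (307,45) and (327,147), and its high-end corners at (51,110) and (93,204). The five pebbles lie between (138,124) and (217,133). The mat and scoop are at the left.

```bash
python3 - <<'E'
from h import *
K,P=cam("wrist",np.load("w1.npy"))
for uv,z in [((307,45),.045),((327,147),.045),((51,110),.075),((93,204),.075),((140,226),.004),((139,300),.004)]: print(uv,np.round(onz(K,P,uv,z),4))
for uv in [(138,124),(170,110),(217,133),(153,160),(187,155)]: print("peb",np.round(onz(K,P,uv,.02),4))
E
```

```text
(307, 45) [ 0.572  -0.4283  0.045 ]
(327, 147) [ 0.4658 -0.4124  0.045 ]
(51, 110) [ 0.6051 -0.1539  0.075 ]
(93, 204) [ 0.5034 -0.1396  0.075 ]
(140, 226) [ 0.4557 -0.1337  0.004 ]
(139, 300) [ 0.355  -0.0731  0.004 ]
peb [ 0.5708 -0.207   0.02  ]
peb [ 0.5711 -0.2511  0.02  ]
peb [ 0.5274 -0.2923  0.02  ]
peb [ 0.5268 -0.2027  0.02  ]
peb [ 0.5171 -0.2456  0.02  ]
```

Request:
arm_command(
  claw=[1,1,1,1,1,1,1,1,1,1],
  travel=[
    [0,-0.1,0],
    [0,-0.2,0],
    [0,-0.3,0],
    [0,-0.4,0],
    [0,-0.5,0],
    [0,-0.6,0],
    [0,-0.7,0],
    [0,-0.8,0],
    [0,-0.9,0],
    [0,-1,0],
  ],
  rot=[
    [0,0,-0.04],
    [0,0,-0.08],
    [0,0,-0.13],
    [0,0,-0.17],
    [0,0,-0.22],
    [0,0,-0.26],
    [0,0,-0.31],
    [0,0,-0.35],
    [0,0,-0.4],
    [0,0,-0.45],
  ],
)

```text
time: 4.75
position: [0.4484, -0.2811, 0.3113]
tool_rot: [0.0, 0.867, 0.498, -0.0]
ft_force: [-0.2, 0.5, -0.7]
finger_gap: 0.0856
grip_force: 0.0
```

Request:
arm_command(
  claw=[1,1,1,1,1,1,1,1,1,1],
  travel=[
    [0.1,0,0],
    [0.2,0,0],
    [0.3,0,0],
    [0.4,0,0],
    [0.5,0,0],
    [0.65,0,0],
    [0.8,0,0],
    [0.9,0,0],
    [1,0,0],
    [1,0,0],
  ],
  rot=[
    [0,0,0],
    [0,0,0],
    [0,0,0],
    [0,0,0],
    [0,0,0],
    [0,0,0],
    [0,0,0],
    [0,0,0],
    [0,0,0],
    [0,0,0],
  ],
)

```text
time: 5.75
position: [0.5001, -0.1934, 0.3112]
tool_rot: [-0.0, 0.868, 0.497, 0.0]
ft_force: [0.2, 0.6, -0.3]
finger_gap: 0.0854
grip_force: 0.0
```

```bash
python3 - <<'E'
from h import *
T=tcp(); im=eyes.capture("wrist"); cv2.imwrite("pics/w2.png",im[:,:,::-1]); np.save("w2.npy",T); print(np.round(T,3)); print(monitor.read_state()["qpos"])
E
```

```text
[[ 0.507  0.862  0.     0.5  ]
 [ 0.862 -0.507  0.    -0.193]
 [ 0.    -0.    -1.     0.311]
 [ 0.     0.     0.     1.   ]]
[-4.16663180e-01 -4.08997583e-02  1.79468733e+00 -2.72699048e-04
  1.38790019e+00  1.14874619e-01]
```

View pics/w2.png

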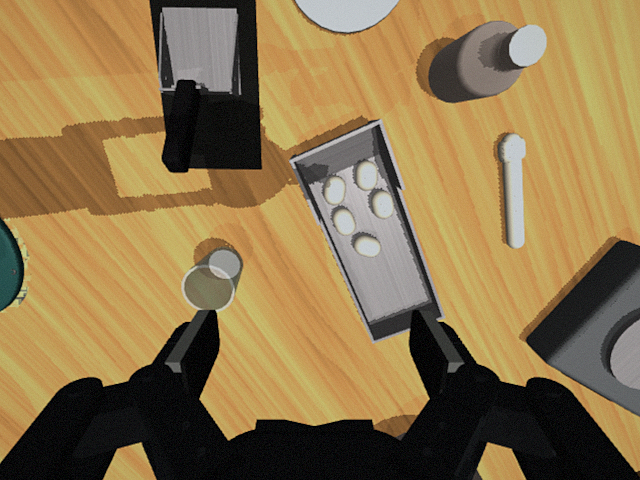

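```bash
cat > fit.py <<'E'
from h import *
from scipy.optimize import least_squares
K,P1=cam("wrist",np.load("w1.npy")); _,P2=cam("wrist",np.load("w2.npy"))
loc=np.array([[-141,54,45],[-141,-54,45],[141,-54,75],[141,54,75]])/1e3
o1=np.array([(327,147),(307,45),(51,110),(93,204)]); o2=np.array([(376,341),(443,318),(381,121),(290,160)])
def r(p):
    X=obj(p[0],p[1],p[2],loc,p[3]); return np.r_[proj(K,P1,X)-o1,proj(K,P2,X)-o2].ravel()
s=least_squares(r,[.535,-.28,1.4,0]); print("tub",np.round(s.x,4),np.degrees(s.x[2]),np.round(s.fun,1))
tub=s.x
sl=np.array([[45,44,2],[45,-44,2],[-43,0,60],[-119,0,124]])/1e3
so=np.array([(161,10),(240,10),(188,88),(177,165)])
f=lambda p:(proj(K,P2,obj(p[0],p[1],p[2],sl,.004))-so).ravel()
s=least_squares(f,[.456,0,1.05]); print("scoop",np.round(s.x,4),np.degrees(s.x[2]),np.round(s.fun,1)); sc=s.x
print("grip",obj(*sc,[[-.085,0,.095]],.004))
for uv in [(260,168),(259,0),(150,0)]: print("mat",np.round(onz(K,P2,uv,.004),4))
c,n=np.cos(tub[2]),np.sin(tub[2])
for a,b in [((138,124),(334,190)),((170,110),(366,173)),((217,133),(367,246)),((153,160),(344,221)),((187,155),(382,204))]:
    pass
for b in [(334,190),(366,173),(367,246),(344,221),(382,204)]:
    X=onz(K,P2,b,.02); d=X[:2]-tub[:2]; print("peb in tub",np.round([c*d[0]+n*d[1],-n*d[0]+c*d[1]],3))
E
python3 fit.py; python3 - <<'E'
from h import *
for c in ("scene","side"):
    eyes.capture(c); K,P=cam(c)
    for q in ("scoop_grip","scoop_nose","scoop","mat","jar","lid"): print(c,q,[(round(d["p"],2),np.round(d["at"],3).tolist()) for d in boxes_of(c,q)][:3])
E
```

```text
tub [ 0.5366 -0.2834  1.4436 -0.0045] 82.71141009445222 [ 3.4 -2.2  1.8 -1.5 -1.5 -2.8  1.3  0.8 -5.4  0.8 -0.  -1.9 -1.1 -2.2
 -1.9 -0.5]
scoop [0.4723 0.015  1.0303] 59.03449271773327 [-0.  -1.8 -1.5 -0.9  2.5 -0.2 -1.   2.8]
grip [[ 0.42858818 -0.05788996  0.099     ]]
mat [ 0.4561 -0.1298  0.004 ]
mat [0.5582 0.0271 0.004 ]
mat [0.4516 0.0897 0.004 ]
peb in tub [0.08  0.021]
peb in tub [ 0.084 -0.025]
peb in tub [-0.009  0.008]
peb in tub [0.036 0.024]
peb in tub [ 0.038 -0.03 ]
scene scoop_grip [(0.64, [0.454, -0.01, 0.017])]
scene scoop_nose [(0.93, [0.453, -0.01, 0.014]), (0.42, [0.733, -0.298, 0.024])]
scene scoop [(0.77, [0.452, -0.01, 0.019])]
scene mat [(0.94, [0.489, 0.031, 0.005])]
scene jar [(0.9, [0.546, 0.469, 0.058]), (0.69, [0.534, 0.284, 0.063]), (0.57, [0.361, 0.477, 0.058])]
scene lid [(0.65, [0.674, 0.004, 0.017])]
side scoop_grip [(0.76, [0.463, -0.012, 0.014]), (0.67, [0.699, 0.117, 0.025])]
side scoop_nose [(0.89, [0.466, -0.011, 0.019])]
side scoop [(0.75, [0.465, -0.015, 0.019])]
side mat [(0.84, [0.445, -0.046, 0.004])]
side jar [(0.93, [0.353, 0.428, 0.064]), (0.88, [0.528, 0.256, 0.064]), (0.56, [0.549, 0.472, 0.074])]
side lid [(0.9, [0.655, -0.0, 0.012]), (0.34, [0.719, -0.331, 0.022])]
```

Request:
arm_command(
  claw=[1,1,1,1,1,1,1,1,1,1],
  travel=[
    [0.05,-0.1,0.1],
    [0.1,-0.2,0.2],
    [0.15,-0.35,0.3],
    [0.25,-0.5,0.45],
    [0.35,-0.65,0.6],
    [0.4,-0.8,0.7],
    [0.45,-0.9,0.8],
    [0.5,-1,0.9],
    [0.5,-1,0.9],
    [0.5,-1,0.9],
  ],
  rot=[
    [0,0.02,0],
    [0,0.04,0],
    [0,0.06,0],
    [0,0.08,0],
    [0,0.1,0],
    [0,0.11,0],
    [0,0.11,0],
    [0,0.11,0],
    [0,0.11,0],
    [0,0.11,0],
  ],
)

```text
time: 7.5
position: [0.4392, -0.1006, 0.2217]
tool_rot: [-0.085, 0.855, 0.489, 0.149]
ft_force: [0.2, -0.5, 0.2]
finger_gap: 0.0857
grip_force: 0.0
```

```bash
cat >> h.py <<'E'
def pose(yaw,tilt):  # tool x forward at heading yaw, z down, then tilted about tool y (nose-up +)
    c,s=np.cos(yaw),np.sin(yaw); B=np.array([[c,s,0],[s,-c,0],[0,0,-1.]])
    return B@R.from_euler('y',tilt).as_matrix()
def to(p,Rt,T=None):
    T=tcp() if T is None else T
    d=T[:3,:3].T@(np.array(p)-T[:3,3]); r=R.from_matrix(T[:3,:3].T@Rt).as_rotvec()
    print("travel",np.round(d/.1,3),"rot",np.round(r/np.pi,3))
E
python3 - <<'E'
from h import *
T=tcp(); im=eyes.capture("wrist"); cv2.imwrite("pics/w3.png",im[:,:,::-1]); np.save("w3.npy",T); print(np.round(T,3)); print(monitor.read_state()["qpos"])
E
```

```text
[[ 0.477  0.862  0.173  0.439]
 [ 0.811 -0.507  0.291 -0.101]
 [ 0.338  0.001 -0.941  0.222]
 [ 0.     0.     0.     1.   ]]
[-0.54723804 -0.19405109  2.13264612  0.36741998  1.22899615 -0.14448538]
```

View pics/w3.png

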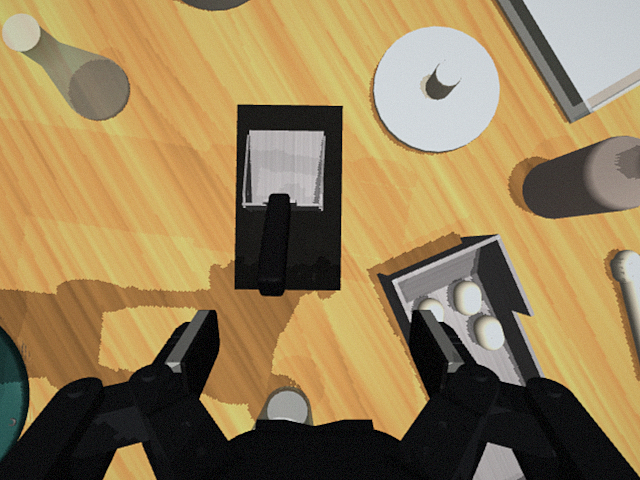

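This view shows the mat corners at (238,105), (342,106), (340,291) and (236,288). The scoop nose edge runs from (247,130) to (325,130), and the handle end is at (271,292). The lid is at (437,89).

```bash
cat > fit2.py <<'E'
from h import *
from scipy.optimize import least_squares
K,P2=cam("wrist",np.load("w2.npy")); _,P3=cam("wrist",np.load("w3.npy"))
ml=np.array([[105,60,4],[105,-60,4],[-105,-60,4],[-105,60,4]])/1e3
mo=np.array([(238,105),(342,106),(340,291),(236,288)])
s=least_squares(lambda p:(proj(K,P3,obj(*p[:3],ml,p[3]))-mo).ravel(),[.46,0,1.03,0]);print("mat",np.round(s.x,4),np.round(s.fun,1))
sl=np.array([[45,44,2],[45,-44,2],[-43,0,60],[-119,0,124]])/1e3
o2=np.array([(161,10),(240,10),(188,88),(177,165)]); o3=np.array([(247,130),(325,130),(279,200),(270,287)])
f=lambda p:np.r_[(proj(K,P3,obj(*p[:3],sl,p[3]))-o3),(proj(K,P2,obj(*p[:3],sl,p[3]))-o2)].ravel()
s=least_squares(f,[.47,0.01,1.03,0]);print("scoop",np.round(s.x,4),np.degrees(s.x[2]),np.round(s.fun,1))
g=obj(*s.x[:3],[[-.085,0,.095]],s.x[3])[0];print("grip",g)
print("lid",onz(K,P3,(437,89),.016),onz(K,P3,(448,72),.05))
Rt=pose(s.x[2],np.radians(20)); to(g+.019*Rt[:,2],Rt)
E
python3 fit2.py
```

```text
mat [ 0.4599 -0.0111  1.0274 -0.003 ] [-0.1  0.1  0.5  0.5  0.5 -1.2 -0.9  0.6]
scoop [ 4.717e-01  1.730e-02  1.028e+00 -6.000e-04] 58.89982594662196 [ 0.3  0.8 -0.8  1.7  0.7  1.   0.1  0.3  0.3 -2.  -2.  -0.9  2.4 -1.3
 -1.2  0.6]
grip [ 0.42780375 -0.0554673   0.09437549]
lid [0.66098977 0.00681844 0.016     ] [0.6602457 0.008413  0.05     ]
travel [-0.119 -0.334  1.504] rot [-0.001  0.001  0.003]
```

Request:
arm_command(
  claw=[1,1,1,1,1,1,1,1,1,1],
  travel=[
    [-0.02,-0.05,0.1],
    [-0.05,-0.1,0.2],
    [-0.08,-0.18,0.3],
    [-0.12,-0.25,0.45],
    [-0.12,-0.33,0.6],
    [-0.12,-0.33,0.75],
    [-0.12,-0.33,0.9],
    [-0.12,-0.33,1],
    [-0.12,-0.33,1],
    [-0.12,-0.33,1],
  ],
  rot=[
    [0,0,0],
    [0,0,0],
    [0,0,0],
    [0,0,0],
    [0,0,0],
    [0,0,0],
    [0,0,0],
    [0,0,0],
    [0,0,0],
    [0,0,0],
  ],
)

```text
time: 8.55
position: [0.4215, -0.0644, 0.1228]
tool_rot: [-0.086, 0.855, 0.489, 0.149]
ft_force: [0.2, -0.1, 0.3]
finger_gap: 0.0854
grip_force: 0.0
```

Request:
arm_command(
  claw=[1,1,1,1,1,1,-0.9,-0.9,-0.9,-0.9],
  travel=[
    [0,0,0.1],
    [0,0,0.2],
    [0,0,0.3],
    [0,0,0.4],
    [0,0,0.48],
    [0,0,0.48],
    [0,0,0.48],
    [0,0,0.48],
    [0,0,0.48],
    [0,0,0.48],
  ],
  rot=[
    [0,0,0],
    [0,0,0],
    [0,0,0],
    [0,0,0],
    [0,0,0],
    [0,0,0],
    [0,0,0],
    [0,0,0],
    [0,0,0],
    [0,0,0],
  ],
  force=60,
)

```text
time: 9.55
position: [0.4303, -0.0508, 0.0784]
tool_rot: [-0.085, 0.855, 0.489, 0.15]
ft_force: [-0.1, 0.0, -0.2]
finger_gap: 0.0278
grip_force: 0.0
```

Request:
arm_command(
  claw=[-0.9,-0.9,-0.9,-0.9,-0.9,-0.9,-0.9,-0.9,-0.9,-0.9],
  travel=[
    [0,0,0],
    [0,0,0],
    [0,0,0],
    [0.03,0,-0.1],
    [0.08,0,-0.23],
    [0.14,0,-0.4],
    [0.22,0,-0.6],
    [0.28,0,-0.8],
    [0.34,0,-0.95],
    [0.34,0,-0.95],
  ],
  rot=[
    [0,0,0],
    [0,0,0],
    [0,0,0],
    [0,0,0],
    [0,0,0],
    [0,0,0],
    [0,0,0],
    [0,0,0],
    [0,0,0],
    [0,0,0],
  ],
  force=100,
)

```text
time: 10.55
position: [0.4312, -0.0512, 0.1815]
tool_rot: [-0.084, 0.855, 0.489, 0.151]
ft_force: [0.6, 0.5, -1.6]
finger_gap: 0.0193
grip_force: 91.6
```

```bash
python3 - <<'E'
from h import *
im=eyes.capture("wrist"); cv2.imwrite("pics/w4.png",im[:,:,::-1]); T=tcp(); np.save("w4.npy",T)
for p,y in [((.515,-.449,.18),82.7)]: to(p,pose(np.radians(y),np.radians(20)))
E
```

```text
travel [-2.824  2.751 -1.012] rot [ 0.044  0.001 -0.121]
```

View pics/w4.png

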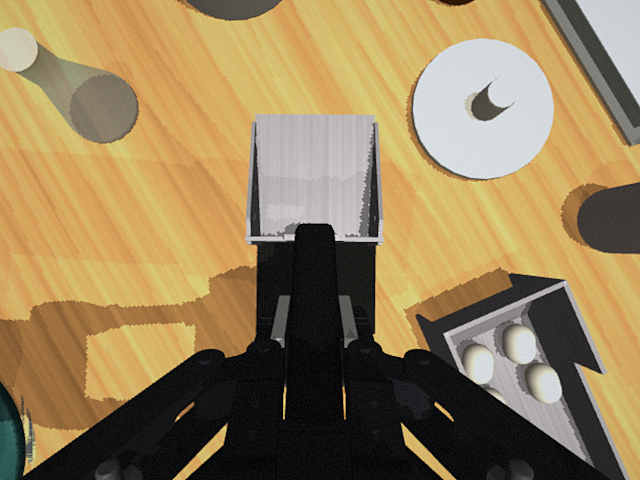

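The scoop is held level: the nose edge runs from (257,114) to (377,114), with the lid at (483,110). I carry it to above the low end of the tub.

Request:
arm_command(
  claw=[-0.9,-0.9,-0.9,-0.9,-0.9,-0.9,-0.9,-0.9,-0.9,-0.9],
  travel=[
    [-0.05,0.05,-0.02],
    [-0.12,0.12,-0.04],
    [-0.22,0.22,-0.08],
    [-0.34,0.34,-0.12],
    [-0.46,0.45,-0.17],
    [-0.58,0.57,-0.21],
    [-0.7,0.69,-0.25],
    [-0.8,0.79,-0.29],
    [-0.88,0.87,-0.32],
    [-0.94,0.92,-0.34],
  ],
  rot=[
    [0,0,0],
    [0,0,0],
    [0,0,0],
    [0,0,0],
    [0,0,0],
    [0,0,0],
    [0,0,0],
    [0,0,0],
    [0,0,0],
    [0,0,0],
  ],
)

```text
time: 11.6
position: [0.4588, -0.1848, 0.1791]
tool_rot: [-0.085, 0.856, 0.488, 0.149]
ft_force: [-0.3, 0.6, -2.8]
finger_gap: 0.0191
grip_force: 91.5
```

Request:
arm_command(
  claw=[-0.9,-0.9,-0.9,-0.9,-0.9,-0.9,-0.9,-0.9,-0.9,-0.9],
  travel=[
    [-0.09,0.09,-0.03],
    [-0.19,0.18,-0.07],
    [-0.28,0.28,-0.1],
    [-0.38,0.37,-0.14],
    [-0.47,0.46,-0.17],
    [-0.56,0.55,-0.2],
    [-0.66,0.64,-0.24],
    [-0.75,0.74,-0.27],
    [-0.85,0.83,-0.31],
    [-0.94,0.92,-0.34],
  ],
  rot=[
    [0,0,0],
    [0,0,0],
    [0,0,0],
    [0,0,0],
    [0,0,0],
    [0,0,0],
    [0,0,0],
    [0,0,0],
    [0,0,0],
    [0,0,0],
  ],
)

```text
time: 12.6
position: [0.4871, -0.3176, 0.1792]
tool_rot: [-0.085, 0.855, 0.489, 0.149]
ft_force: [-0.5, 0.4, -1.5]
finger_gap: 0.019
grip_force: 91.5
```

Request:
arm_command(
  claw=[-0.9,-0.9,-0.9,-0.9,-0.9,-0.9,-0.9,-0.9,-0.9,-0.9],
  travel=[
    [-0.1,0.1,-0.04],
    [-0.22,0.21,-0.08],
    [-0.34,0.33,-0.12],
    [-0.46,0.45,-0.17],
    [-0.58,0.57,-0.21],
    [-0.7,0.68,-0.25],
    [-0.8,0.78,-0.29],
    [-0.88,0.86,-0.32],
    [-0.94,0.91,-0.34],
    [-0.94,0.91,-0.34],
  ],
  rot=[
    [0.005,0,-0.015],
    [0.011,0,-0.03],
    [0.016,0,-0.045],
    [0.022,0,-0.06],
    [0.027,0,-0.075],
    [0.033,0,-0.09],
    [0.038,0,-0.105],
    [0.044,0.001,-0.121],
    [0.044,0.001,-0.121],
    [0.044,0.001,-0.121],
  ],
)

```text
time: 13.6
position: [0.5146, -0.4499, 0.1787]
tool_rot: [-0.115, 0.74, 0.65, 0.13]
ft_force: [0.3, 0.4, -2.1]
finger_gap: 0.0188
grip_force: 91.5
```

```bash
python3 - <<'E'
from h import *
T=tcp(); im=eyes.capture("wrist"); cv2.imwrite("pics/w5.png",im[:,:,::-1]); np.save("w5.npy",T); print(np.round(T,4)); print(monitor.read_state()["qpos"])
K,P=cam("wrist",T)
S=T.copy()
print("nose in tool (px) check w4")
E
```

```text
[[ 1.222e-01  9.915e-01  4.360e-02  5.146e-01]
 [ 9.318e-01 -1.298e-01  3.389e-01 -4.499e-01]
 [ 3.417e-01 -8.000e-04 -9.398e-01  1.787e-01]
 [ 0.000e+00  0.000e+00  0.000e+00  1.000e+00]]
[-0.88182789  0.4603104   1.47851224  0.25381084  1.4514663  -0.81388948]
nose in tool (px) check w4
```

View pics/w5.png

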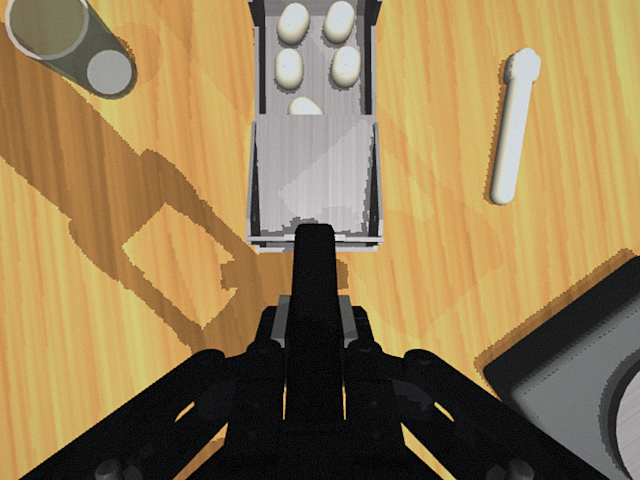

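The scoop is lined up over the tub: the low-end rim corners are at (246,249) and (383,249), and the five pebbles lie ahead of the nose (row 114). I check the alignment in numbers.

```bash
python3 - <<'E'
from h import *
T=np.load("w5.npy");K,P=cam("wrist",T)
a=onz(K,P,(246,250),.045);b=onz(K,P,(383,250),.045);print(a,b,(a+b)/2)
c,s=np.cos(1.4436),np.sin(1.4436)
for z in(a,b): d=z[:2]-[.5366,-.2834]; print(c*d[0]+s*d[1],-s*d[0]+c*d[1])
# inner wall edges, floor line: rim at z .045
for uv in [(260,10),(259,110),(374,10),(376,110)]:
    d=onz(K,P,uv,.045)[:2]-[.5366,-.2834]; print(uv,np.round([c*d[0]+s*d[1],-s*d[0]+c*d[1]],4))
# scoop nose prediction
yaw=np.arctan2(T[1,0],T[0,0]);print(np.degrees(yaw))
h=np.array([np.cos(yaw),np.sin(yaw),0]);n=np.array([-h[1],h[0],0])
o=T[:3,3]+.0797*h-[0,0,.0744]
print("scoop o",o,"nose px",proj(K,P,[o+.045*h+.044*n+[0,0,.002],o+.045*h-.044*n+[0,0,.002]]))
E
```

```text
[ 0.45900617 -0.41437388  0.045     ] [ 0.57881536 -0.42999882  0.045     ] [ 0.51891077 -0.42218635  0.045     ]
-0.13975885595930257 0.06035246922845981
-0.14005933842772195 -0.06047090832372167
(260, 10) [0.0745 0.0481]
(259, 110) [-0.0154  0.0489]
(374, 10) [ 0.0742 -0.0537]
(376, 110) [-0.0157 -0.055 ]
82.52709142685877
scoop o [ 0.52495544 -0.37090491  0.10431488] nose px [[251.29063033 113.07388055]
 [376.1790831  113.13794998]]
```

Request:
arm_command(
  claw=[-0.9,-0.9,-0.9,-0.9,-0.9,-0.9,-0.9,-0.9,-0.9,-0.9],
  travel=[
    [-0.03,0,0.1],
    [-0.08,0,0.22],
    [-0.13,0,0.36],
    [-0.18,0,0.5],
    [-0.23,0,0.63],
    [-0.27,0,0.74],
    [-0.3,0,0.82],
    [-0.32,0,0.88],
    [-0.33,0,0.91],
    [-0.335,0,0.92],
  ],
  rot=[
    [0,0,0],
    [0,0,0],
    [0,0,0],
    [0,0,0],
    [0,0,0],
    [0,0,0],
    [0,0,0],
    [0,0,0],
    [0,0,0],
    [0,0,0],
  ],
)

```text
time: 14.65
position: [0.5145, -0.4488, 0.0813]
tool_rot: [-0.115, 0.74, 0.65, 0.13]
ft_force: [-0.5, 0.4, -1.9]
finger_gap: 0.0189
grip_force: 91.6
```

Request:
arm_command(
  claw=[-0.9,-0.9,-0.9,-0.9,-0.9,-0.9,-0.9,-0.9,-0.9,-0.9],
  travel=[
    [0,0,0],
    [0,0,0],
    [0.06,0,0.025],
    [0.15,0,0.055],
    [0.25,0,0.095],
    [0.36,0,0.135],
    [0.48,0,0.18],
    [0.6,0,0.225],
    [0.7,0,0.26],
    [0.8,0,0.295],
  ],
  rot=[
    [0,-0.005,0],
    [0,-0.01,0],
    [0,-0.01,0],
    [0,-0.01,0],
    [0,-0.01,0],
    [0,-0.01,0],
    [0,-0.01,0],
    [0,-0.01,0],
    [0,-0.01,0],
    [0,-0.01,0],
  ],
)

```text
time: 15.65
position: [0.5259, -0.3639, 0.0819]
tool_rot: [-0.104, 0.742, 0.652, 0.118]
ft_force: [-0.9, -5.8, 5.5]
finger_gap: 0.0189
grip_force: 92.6
```

```bash
python3 - <<'E'
from h import *
T=tcp(); im=eyes.capture("wrist"); cv2.imwrite("pics/w6.png",im[:,:,::-1]); np.save("w6.npy",T); print(np.round(T,4)); s=monitor.read_state();print(s["qpos"],s["ft_force"],s["torque"])
E
```

```text
[[ 1.212e-01  9.918e-01  4.040e-02  5.259e-01]
 [ 9.427e-01 -1.277e-01  3.081e-01 -3.639e-01]
 [ 3.107e-01  8.000e-04 -9.505e-01  8.190e-02]
 [ 0.000e+00  0.000e+00  0.000e+00  1.000e+00]]
[-0.77801809  0.43690086  1.69772288  0.26867996  1.21607502 -0.77089011] [-0.18096059 -0.44520868  2.36987922] [-0.10421454 -0.30271809 -0.15812146]
```

View pics/w6.png

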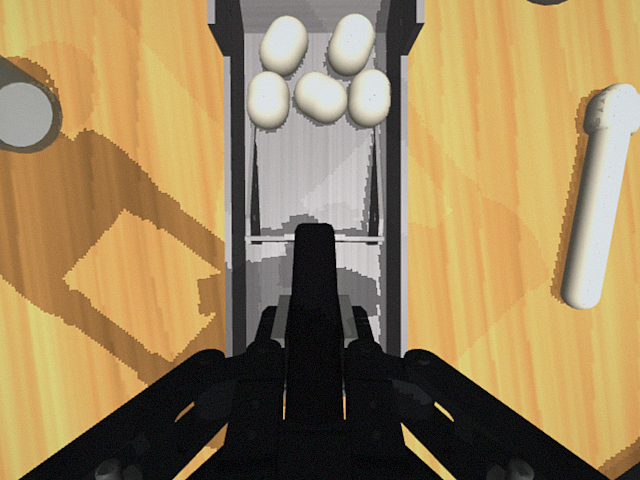

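The scoop is on the floor. Three pebbles sit in a row at the nose, at (268,100), (320,97) and (370,97), with two ahead at (284,45) and (351,45). I keep sweeping toward the ramp.

Request:
arm_command(
  claw=[-0.9,-0.9,-0.9,-0.9,-0.9,-0.9,-0.9,-0.9,-0.9,-0.9],
  travel=[
    [0.05,0,0.017],
    [0.1,0,0.034],
    [0.15,0,0.05],
    [0.2,0,0.068],
    [0.26,0,0.088],
    [0.32,0,0.108],
    [0.38,0,0.128],
    [0.44,0,0.147],
    [0.49,0,0.163],
    [0.51,0,0.17],
  ],
  rot=[
    [0,0,0],
    [0,0,0],
    [0,0,0],
    [0,0,0],
    [0,0,0],
    [0,0,0],
    [0,0,0],
    [0,0,0],
    [0,0,0],
    [0,0,0],
  ],
)

```text
time: 16.7
position: [0.5333, -0.3123, 0.082]
tool_rot: [-0.102, 0.742, 0.652, 0.118]
ft_force: [0.5, -7.4, 6.2]
finger_gap: 0.0188
grip_force: 93.0
```

```bash
python3 - <<'E'
from h import *
T=tcp(); im=eyes.capture("wrist"); cv2.imwrite("pics/w7.png",im[:,:,::-1]); np.save("w7.npy",T); print(np.round(T,4)); s=monitor.read_state();print(s["qpos"],s["ft_force"],s["torque"])
E
```

```text
[[ 0.1214  0.9917  0.0419  0.5333]
 [ 0.9432 -0.1285  0.3063 -0.3123]
 [ 0.3092  0.0023 -0.951   0.082 ]
 [ 0.      0.      0.      1.    ]]
[-0.71634426  0.38909435  1.76486682  0.28399953  1.17909099 -0.72218109] [ 0.60972172 -4.37529718  5.47636234] [-0.12726389 -0.35849561 -0.20271012]
```

View pics/w7.png

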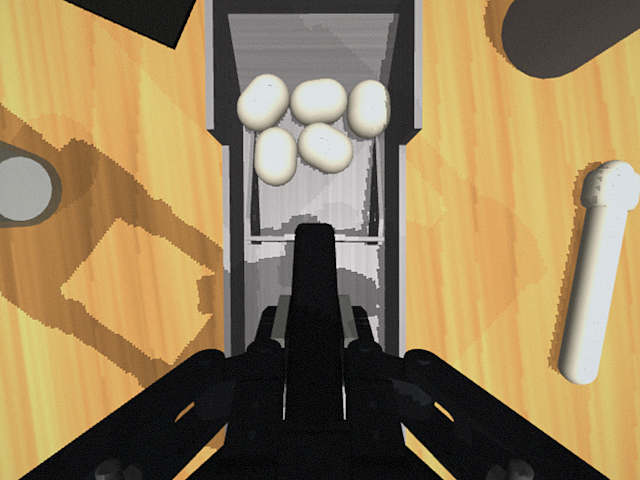

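Two pebbles are well inside the pan, at (275,156) and (326,148). Three sit across the nose against the ramp, at (263,102), (319,102) and (369,108). Next I drive the nose up the ramp while pitching it back.

```bash
cat > ramp.py <<'E'
from h import *
c,s=np.cos(1.4436),np.sin(1.4436)
def tcp_for(nx,nz,phi,yoff=0,yaw=1.4436):
    f=np.radians(phi); xo=.1247*np.cos(f)+.0744*np.sin(f); zo=.1247*np.sin(f)-.0744*np.cos(f)
    tx=nx/1e3-xo; tz=nz/1e3-zo
    return np.array([.5366+c*tx-s*yoff,-.2834+s*tx+c*yoff,tz]), pose(yaw,np.radians(20+phi))
E
python3 - <<'E'
from ramp import *
T=tcp(); c_,s_=c,s
d=T[:2,3]-[.5366,-.2834]; yo=-s*d[0]+c*d[1]; print("yoff",yo)
for w in [(99,7,0),(105,13,4),(114,22,9),(122,31,15),(130,40,21),(132,50,28)]:
    p,Rt=tcp_for(*w,yoff=yo); to(p,Rt,T)
E
```

```text
yoff -0.0003243824245445508
travel [ 0.027 -0.     0.015] rot [ 0.001  0.011 -0.   ]
travel [ 0.028 -0.     0.045] rot [ 0.001  0.033 -0.   ]
travel [ 0.056 -0.     0.081] rot [ 0.001  0.061 -0.   ]
travel [ 0.069 -0.     0.142] rot [ 0.001  0.094 -0.   ]
travel [ 0.095 -0.001  0.212] rot [ 0.001  0.128 -0.   ]
travel [ 0.072 -0.001  0.284] rot [ 0.001  0.166 -0.   ]
```

Request:
arm_command(
  claw=[-0.9,-0.9,-0.9,-0.9,-0.9,-0.9,-0.9,-0.9,-0.9,-0.9],
  travel=[
    [0.027,0,0.015],
    [0.028,0,0.03],
    [0.028,0,0.045],
    [0.042,0,0.063],
    [0.056,0,0.081],
    [0.062,0,0.11],
    [0.069,0,0.142],
    [0.08,0,0.175],
    [0.095,0,0.212],
    [0.095,0,0.212],
  ],
  rot=[
    [0,0.011,0],
    [0,0.022,0],
    [0,0.033,0],
    [0,0.047,0],
    [0,0.061,0],
    [0,0.077,0],
    [0,0.094,0],
    [0,0.111,0],
    [0,0.128,0],
    [0,0.128,0],
  ],
)

```text
time: 17.75
position: [0.5332, -0.2962, 0.061]
tool_rot: [-0.234, 0.703, 0.616, 0.265]
ft_force: [-0.9, -5.5, 1.4]
finger_gap: 0.0189
grip_force: 94.1
```

```bash
cat > peb.py <<'E'
from h import *
import sys
T=tcp(); im=eyes.capture("wrist"); cv2.imwrite(sys.argv[1],im[:,:,::-1]); K,P=cam("wrist",T)
s=monitor.read_state(); print(np.round(s["position"],4),np.round(s["ft_force"],1))
g=im.astype(int); w=((g.min(2)>175)&(g.max(2)-g.min(2)<45)).astype(np.uint8)
tx=[]
for b in regions_of("wrist","pebble0"):
    v,u=np.nonzero(b["pixels"]); print("peb",round(b["p"],2),u.mean().round(),v.mean().round(),len(u), u.min(),u.max(),v.min(),v.max())
n=[[.1247,y,0] for y in(.044,-.044)]
# scoop frame -> tool frame: pitch -20
A=R.from_euler('y',-20,degrees=True).as_matrix()@np.array([[1,0,0],[0,-1,0],[0,0,-1.]])
X=[T[:3,:3]@(A@np.array([x+.0797,y,z-.0744]))+T[:3,3] for x,y,z in [(.045,.044,0),(.045,-.044,0),(-.045,.044,0),(-.045,-.044,0)]]
print("nose/back px",np.round(proj(K,P,X)).tolist())
E
python3 peb.py pics/w8.png
```

```text
[ 0.5333 -0.2961  0.0615] [-1.3 -5.2  0.7]
peb 0.91 362.0 119.0 2103 339 383 90 148
peb 0.83 276.0 176.0 2093 255 297 147 205
peb 0.76 318.0 194.0 2102 296 339 166 223
peb 0.58 273.0 119.0 2189 249 297 90 148
peb 0.57 317.0 127.0 2099 296 339 99 157
nose/back px [[252.0, 115.0], [375.0, 115.0], [251.0, 241.0], [376.0, 241.0]]
```

```bash
python3 - <<'E'
from ramp import *
T=tcp()
for w in [(131,45,25),(132,52,30),(132,60,35),(132,66,40)]:
    p,Rt=tcp_for(*w,yoff=-.0003); to(p,Rt,T)
E
```

```text
travel [-0.017  0.019  0.012] rot [-0.     0.02  -0.001]
travel [-0.052  0.02   0.056] rot [ 0.     0.048 -0.001]
travel [-0.08   0.02   0.093] rot [ 0.     0.076 -0.001]
travel [-0.113  0.02   0.153] rot [ 0.     0.104 -0.001]
```

```bash
python3 - <<'E'
from ramp import *
T=tcp()
for w in [(131,47,25),(132,55,29),(132,63,32),(132,72,36)]:
    p,Rt=tcp_for(*w,yoff=-.0003); to(p,Rt,T)
E
```

```text
travel [-0.004  0.019 -0.003] rot [-0.     0.02  -0.001]
travel [-0.015  0.019  0.015] rot [ 0.     0.043 -0.001]
travel [-0.013  0.019  0.011] rot [ 0.     0.059 -0.001]
travel [-0.016  0.019  0.024] rot [ 0.     0.082 -0.001]
```

Lateral travel stays zero: the 2 mm lateral offset is wall guidance, and the scoop is centred.

Request:
arm_command(
  claw=[-0.9,-0.9,-0.9,-0.9,-0.9,-0.9,-0.9,-0.9,-0.9,-0.9],
  travel=[
    [-0.002,0,0],
    [-0.004,0,0],
    [-0.01,0,0.006],
    [-0.015,0,0.01],
    [-0.014,0,0.01],
    [-0.013,0,0.01],
    [-0.014,0,0.015],
    [-0.015,0,0.02],
    [-0.016,0,0.024],
    [-0.016,0,0.024],
  ],
  rot=[
    [0,0.01,0],
    [0,0.02,0],
    [0,0.032,0],
    [0,0.043,0],
    [0,0.051,0],
    [0,0.059,0],
    [0,0.067,0],
    [0,0.075,0],
    [0,0.082,0],
    [0,0.082,0],
  ],
)

```text
time: 18.85
position: [0.5339, -0.2949, 0.06]
tool_rot: [-0.311, 0.663, 0.582, 0.353]
ft_force: [-0.2, -0.0, -3.8]
finger_gap: 0.0191
grip_force: 93.6
```

```bash
python3 peb.py pics/w9.png; python3 - <<'E'
from h import *
print(monitor.read_state()["qpos"])
for c in("side",):
    im=eyes.capture(c); cv2.imwrite("pics/side9.png",im[:,:,::-1])
    K,P=cam(c)
    for d in boxes_of(c,"pebble0"): print(round(d["p"],2),np.round(d["at"],3))
E
```

```text
[ 0.5341 -0.2949  0.0603] [-0.3 -0.9 -3.4]
peb 0.89 276.0 167.0 2018 255 297 140 196
peb 0.81 359.0 163.0 2335 335 383 133 193
peb 0.65 317.0 172.0 1895 297 337 143 200
peb 0.58 345.0 216.0 1765 315 371 197 237
peb 0.58 284.0 215.0 1817 257 313 196 237
nose/back px [[252.0, 115.0], [375.0, 115.0], [252.0, 241.0], [376.0, 242.0]]
[-0.89506683  0.73238532  1.56571016  0.64065704  1.62895827 -1.00111581]
```

All five pebbles have slid to the back of the pan (rows 163–216, inside nose row 115). I lift clear and locate the jar from the cameras.

Request:
arm_command(
  claw=[-0.9,-0.9,-0.9,-0.9,-0.9,-0.9,-0.9,-0.9,-0.9,-0.9],
  travel=[
    [0.05,0,-0.03],
    [0.12,0,-0.08],
    [0.22,0,-0.15],
    [0.32,0,-0.22],
    [0.44,0,-0.3],
    [0.56,0,-0.38],
    [0.68,0,-0.46],
    [0.8,0,-0.54],
    [0.9,0,-0.6],
    [0.95,0,-0.65],
  ],
  rot=[
    [0,0,0],
    [0,0,0],
    [0,0,0],
    [0,0,0],
    [0,0,0],
    [0,-0.01,0],
    [0,-0.02,0],
    [0,-0.035,0],
    [0,-0.05,0],
    [0,-0.065,0],
  ],
)

```text
time: 20.05
position: [0.5345, -0.2959, 0.1784]
tool_rot: [-0.248, 0.696, 0.612, 0.282]
ft_force: [0.4, -1.0, -3.3]
finger_gap: 0.0187
grip_force: 93.8
```

```bash
python3 peb.py pics/w10.png; cat > cyl.py <<'E'
from h import *
from scipy.optimize import least_squares
def mask(c,q,near):
    eyes.capture(c); K,P=cam(c); u0=proj(K,P,[near])[0]
    L=[(np.linalg.norm(np.argwhere(d["pixels"]).mean(0)[::-1]-u0),d) for d in regions_of(c,q) if d["pixels"].any()]
    k,d=min(L,key=lambda t:t[0]); print(c,q,round(k),round(d["p"],2)); return K,P,d["pixels"]
def fitcyl(q,near,rz,z0=0.,cams=("scene","side")):
    M=[mask(c,q,near) for c in cams]
    a=np.linspace(0,2*np.pi,90); X0=np.concatenate([np.c_[r*np.cos(a),r*np.sin(a),0*a+z] for r,z in rz])
    def f(p,sel=False):
        o=[]
        for K,P,m in M:
            v,u=np.nonzero(m); w=proj(K,P,X0+[p[0],p[1],z0])
            e=[w[:,0].min()-u.min(),w[:,0].max()-u.max(),w[:,1].min()-v.min(),w[:,1].max()-v.max()]
            o+=e
        return np.array(o)
    s=least_squares(f,near[:2],diff_step=1e-3,loss="soft_l1"); print(q,np.round(s.x,4),np.round(f(s.x),1)); return s.x
E
python3 - <<'E'
from cyl import *
fitcyl("jar",[.53,.28,.05],[(.07,0),(.07,.1)])
fitcyl("lid",[.661,.007,.01],[(.07,.008),(.07,.016),(.014,.05)])
fitcyl("flask",[.335,.21,.05],[(.036,0)])
fitcyl("amber_bottle",[.71,.15,.08],[(.036,0)])
E
```

```text
[ 0.5354 -0.2961  0.1805] [ 0.2  1.7 -1.7]
peb 0.82 283.0 216.0 1797 256 313 196 237
peb 0.75 345.0 216.0 1739 314 371 197 237
peb 0.65 358.0 170.0 2393 334 382 140 200
peb 0.64 317.0 172.0 1891 297 337 143 199
peb 0.57 276.0 167.0 2095 254 298 139 196
nose/back px [[252.0, 115.0], [375.0, 115.0], [251.0, 241.0], [376.0, 241.0]]
scene jar 2 0.78
side jar 67 0.48
jar [0.528  0.2786] [  0.1   0.1   0.8   2.1 -25.3  20.1  38.4  95.4]
scene lid 4 0.71Traceback (most recent call last):
  File "<stdin>", line 3, in <module>
  File "cyl.py", line 8, in fitcyl
    M=[mask(c,q,near) for c in cams]
       ~~~~^^^^^^^^^^
  File "cyl.py", line 6, in mask
    k,d=min(L,key=lambda t:t[0]); print(c,q,round(k),round(d["p"],2)); return K,P,d["pixels"]
        ~~~^^^^^^^^^^^^^^^^^^^^^
ValueError: min() iterable argument is empty
```

```bash
python3 - <<'E'
from h import *
K,P=cam("side"); a=np.linspace(0,2*np.pi,90)
w=proj(K,P,np.concatenate([np.c_[.528+.07*np.cos(a),.2786+.07*np.sin(a),0*a+z] for z in(0,.1)])); print(w.min(0),w.max(0))
K,P=cam("scene")
w=proj(K,P,[[.661,.007,.016],[.661,.007,.05]]);print(w)
T=tcp();print(np.round(T,3)); to((.5055,.105,.19),pose(np.radians(82.5),np.radians(41)),T); to((.5055,.105,.19),T[:3,:3],T)
im=cv2.imread("pics/scene0.png")[250:440,240:600]; im2=cv2.imread("pics/side0.png")[110:300,130:490]
cv2.imwrite("pics/crop.png",cv2.resize(np.vstack([im,im2]),None,fx=1.5,fy=1.5))
E
```

```text
[239.71380867 155.42071937] [300.08641478 224.43120863]
[[258.74500825 282.51227186]
 [257.38637082 269.25741911]]
[[ 0.093  0.992  0.088  0.534]
 [ 0.708 -0.128  0.694 -0.296]
 [ 0.7   -0.002 -0.715  0.175]
 [ 0.     0.     0.     1.   ]]
travel [ 2.919 -0.795  2.645] rot [-0.001 -0.019 -0.   ]
travel [ 2.919 -0.795  2.645] rot [0. 0. 0.]
```

View pics/crop.png

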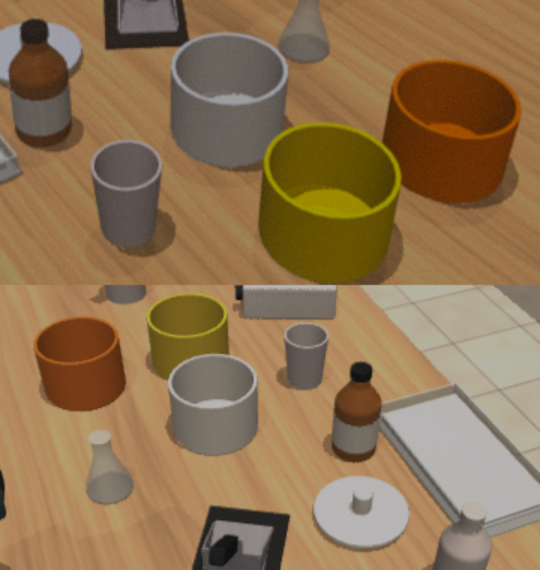

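The crop confirms the white jar is the one meant, at scene (392,316) and side (273,188). It is the only white one; the yellow and orange jars are the look-alikes. I carry the scoop toward it.

Request:
arm_command(
  claw=[-0.9,-0.9,-0.9,-0.9,-0.9,-0.9,-0.9,-0.9,-0.9,-0.9],
  travel=[
    [0.05,-0.01,0.04],
    [0.12,-0.03,0.11],
    [0.22,-0.06,0.2],
    [0.34,-0.09,0.31],
    [0.46,-0.13,0.42],
    [0.58,-0.16,0.53],
    [0.7,-0.19,0.63],
    [0.82,-0.22,0.74],
    [0.92,-0.25,0.83],
    [0.99,-0.27,0.9],
  ],
  rot=[
    [0,0,0],
    [0,0,0],
    [0,0,0],
    [0,0,0],
    [0,0,0],
    [0,0,0],
    [0,0,0],
    [0,0,0],
    [0,0,0],
    [0,0,0],
  ],
)

```text
time: 21.55
position: [0.5243, -0.1581, 0.1808]
tool_rot: [-0.249, 0.695, 0.612, 0.283]
ft_force: [-0.6, -1.0, -4.5]
finger_gap: 0.0188
grip_force: 93.1
```

Request:
arm_command(
  claw=[-0.9,-0.9,-0.9,-0.9,-0.9,-0.9,-0.9,-0.9,-0.9,-0.9],
  travel=[
    [0.1,-0.03,0.09],
    [0.2,-0.06,0.18],
    [0.3,-0.08,0.27],
    [0.4,-0.11,0.36],
    [0.5,-0.14,0.45],
    [0.6,-0.16,0.54],
    [0.7,-0.19,0.63],
    [0.8,-0.22,0.72],
    [0.9,-0.24,0.81],
    [0.98,-0.26,0.89],
  ],
  rot=[
    [0,0,0],
    [0,0,0],
    [0,0,0],
    [0,0,0],
    [0,0,0],
    [0,0,0],
    [0,0,0],
    [0,0,0],
    [0,0,0],
    [0,0,0],
  ],
)

```text
time: 22.55
position: [0.5156, -0.0238, 0.1855]
tool_rot: [-0.249, 0.696, 0.612, 0.283]
ft_force: [-0.1, 0.5, -4.5]
finger_gap: 0.0187
grip_force: 93.1
```

```bash
python3 - <<'E'
from h import *
from scipy.optimize import least_squares
T=tcp(); im=eyes.capture("wrist"); cv2.imwrite("pics/w11.png",im[:,:,::-1]); K,P=cam("wrist",T)
print(np.round(T,3),monitor.read_state()["qpos"])
a=np.linspace(0,2*np.pi,90); print("pred",[ (w.min(0).round(),w.max(0).round()) for w in [proj(K,P,np.c_[.529+.07*np.cos(a),.278+.07*np.sin(a),0*a+.1])]])
for d in regions_of("wrist","jar"):
    v,u=np.nonzero(d["pixels"]); print(round(d["p"],2),u.min(),u.max(),v.min(),v.max(),len(u))
for d in regions_of("wrist","pebble0"):
    v,u=np.nonzero(d["pixels"]); print("peb",round(d["p"],2),u.mean().round(),v.mean().round())
to((.5055,.105,.19),pose(np.radians(82.5),np.radians(41)),T)
E
```

```text
[[ 0.092  0.992  0.089  0.516]
 [ 0.71  -0.128  0.693 -0.024]
 [ 0.698 -0.    -0.716  0.185]
 [ 0.     0.     0.     1.   ]] [-0.54333535  0.16832525  2.00611375  0.70611672  1.39818459 -0.69957562]
pred [(array([227.,  18.]), array([355., 104.]))]
0.81 228 355 21 141 10611
0.81 246 342 0 32 2278
peb 0.87 283.0 215.0
peb 0.8 276.0 167.0
peb 0.77 345.0 216.0
peb 0.7 358.0 169.0
peb 0.69 317.0 171.0
travel [ 0.937 -0.265  0.851] rot [-0.001 -0.018  0.001]
```

Request:
arm_command(
  claw=[-0.9,-0.9,-0.9,-0.9,-0.9,-0.9,-0.9,-0.9,-0.9,-0.9],
  travel=[
    [0.1,-0.03,0.09],
    [0.2,-0.05,0.18],
    [0.31,-0.08,0.28],
    [0.42,-0.11,0.38],
    [0.53,-0.14,0.48],
    [0.64,-0.17,0.58],
    [0.74,-0.2,0.67],
    [0.82,-0.22,0.75],
    [0.88,-0.24,0.82],
    [0.9,-0.25,0.86],
  ],
  rot=[
    [0,0,0],
    [0,0,0],
    [0,0,0],
    [0,0,0],
    [0,0,0],
    [0,0,0],
    [0,0,0],
    [0,0,0],
    [0,0,0],
    [0,-0.018,0],
  ],
)

```text
time: 23.7
position: [0.5057, 0.1022, 0.1852]
tool_rot: [-0.233, 0.704, 0.618, 0.262]
ft_force: [0.3, 0.7, -5.3]
finger_gap: 0.019
grip_force: 92.6
```

```bash
cat > tip.py <<'E'
from h import *
def nose_tcp(n,phi,yaw=np.radians(82.5)):
    f=np.radians(phi); xo=.1247*np.cos(f)+.0744*np.sin(f); zo=.1247*np.sin(f)-.0744*np.cos(f)
    h=np.array([np.cos(yaw),np.sin(yaw),0]); return np.array(n)-xo*h-[0,0,zo], pose(yaw,np.radians(20+phi))
E
python3 - <<'E'
from tip import *
T=tcp();print(np.round(T,3))
for phi,z in [(20,.13),(10,.125),(0,.125),(-10,.122),(-20,.12),(-25,.12)]:
    print(phi,end=" "); to(*nose_tcp((.5256,.2453,z),phi),T)
E
```

```text
[[ 0.099  0.992  0.081  0.506]
 [ 0.748 -0.128  0.651  0.102]
 [ 0.656 -0.004 -0.755  0.185]
 [ 0.     0.     0.     1.   ]]
20 travel [-0.169  0.011  0.223] rot [-0.001 -0.006 -0.   ]
10 travel [0.01  0.011 0.122] rot [-0.001 -0.061 -0.   ]
0 travel [0.243 0.01  0.023] rot [-0.001 -0.117 -0.   ]
-10 travel [ 0.47   0.01  -0.012] rot [-0.001 -0.172  0.   ]
-20 travel [ 0.709  0.01  -0.011] rot [-0.001 -0.228  0.   ]
-25 travel [ 0.836  0.01  -0.002] rot [-0.001 -0.256  0.   ]
```

Request:
arm_command(
  claw=[-0.9,-0.9,-0.9,-0.9,-0.9,-0.9,-0.9,-0.9,-0.9,-0.9],
  travel=[
    [0,0,0.04],
    [0,0.01,0.09],
    [0.02,0.01,0.11],
    [0.1,0.01,0.09],
    [0.18,0.01,0.05],
    [0.25,0.01,0.02],
    [0.36,0.01,0],
    [0.47,0.01,-0.01],
    [0.59,0.01,-0.01],
    [0.71,0.01,-0.01],
  ],
  rot=[
    [0,-0.02,0],
    [0,-0.04,0],
    [0,-0.065,0],
    [0,-0.083,0],
    [0,-0.1,0],
    [0,-0.12,0],
    [0,-0.145,0],
    [0,-0.172,0],
    [0,-0.2,0],
    [0,-0.228,0],
  ],
)

```text
time: 24.7
position: [0.5138, 0.1548, 0.2346]
tool_rot: [0.0, 0.751, 0.66, -0.001]
ft_force: [-0.4, -0.4, -2.3]
finger_gap: 0.019
grip_force: 94.0
```

```bash
python3 peb.py pics/w12.png; python3 - <<'E'
from tip import *
T=tcp();print(np.round(T,3),monitor.read_state()["qpos"])
for phi,z in [(-30,.12),(-40,.12),(-50,.12),(-60,.12),(-68,.12)]:
    print(phi,end=" "); to(*nose_tcp((.5256,.2453,z),phi),T)
E
```

```text
[0.5151 0.1582 0.2362] [ 2.3  3.5 -2.3]
peb 0.8 281.0 142.0 1845 257 305 118 166
peb 0.78 282.0 189.0 2079 255 310 165 213
peb 0.77 343.0 159.0 2101 315 372 138 180
peb 0.64 325.0 117.0 2043 297 352 94 141
peb 0.4 449.0 305.0 9271 391 506 254 356
nose/back px [[252.0, 114.0], [376.0, 114.0], [251.0, 241.0], [376.0, 241.0]]
[[ 0.124  0.992  0.     0.515]
 [ 0.992 -0.124  0.002  0.158]
 [ 0.002  0.    -1.     0.235]
 [ 0.     0.     0.     1.   ]] [0.24962375 0.00195392 1.89115019 0.00207844 1.24760992 0.37329736]
-30 travel [ 0.175 -0.007 -0.113] rot [ 0.    -0.056  0.002]
-40 travel [ 0.406 -0.006 -0.216] rot [ 0.    -0.112  0.002]
-50 travel [ 0.652 -0.004 -0.278] rot [ 0.001 -0.167  0.002]
-60 travel [ 0.904 -0.002 -0.296] rot [ 0.001 -0.223  0.002]
-68 travel [ 1.106e+00 -1.000e-03 -2.780e-01] rot [ 0.001 -0.267  0.002]
```

Request:
arm_command(
  claw=[-0.9,-0.9,-0.9,-0.9,-0.9,-0.9,-0.9,-0.9,-0.9,-0.9],
  travel=[
    [0.09,0,-0.06],
    [0.17,0,-0.11],
    [0.29,0,-0.16],
    [0.4,0,-0.21],
    [0.53,0,-0.25],
    [0.65,0,-0.28],
    [0.78,0,-0.29],
    [0.9,0,-0.3],
    [0.95,0,-0.3],
    [0.95,0,-0.3],
  ],
  rot=[
    [0,-0.028,0],
    [0,-0.056,0],
    [0,-0.084,0],
    [0,-0.112,0],
    [0,-0.14,0],
    [0,-0.167,0],
    [0,-0.195,0],
    [0,-0.223,0],
    [0,-0.235,0],
    [0,-0.235,0],
  ],
)

```text
time: 25.8
position: [0.5261, 0.2488, 0.2617]
tool_rot: [0.237, 0.7, 0.617, -0.273]
ft_force: [0.0, -0.4, -2.3]
finger_gap: 0.0191
grip_force: 93.9
```

```bash
python3 peb.py pics/w13.png; python3 - <<'E'
from h import *
for c in("scene","side"):
    im=eyes.capture(c); cv2.imwrite(f"pics/{c}13.png",im[:,:,::-1])
    for q in("pebble0","jar"): print(c,q,[(round(d["p"],2),np.round(d["at"],3).tolist()) for d in boxes_of(c,q)])
print(monitor.read_state()["qpos"])
E
```

```text
[0.5264 0.248  0.2628] [-0.1  0.1 -1.6]
peb 0.81 258.0 11.0 1087 234 283 0 27
peb 0.66 377.0 6.0 410 361 394 0 15
peb 0.23 531.0 142.0 12468 473 584 64 230
nose/back px [[251.0, 114.0], [376.0, 114.0], [251.0, 242.0], [376.0, 242.0]]
scene pebble0 [(0.66, [0.486, 0.275, 0.034])]
scene jar [(0.89, [0.548, 0.47, 0.059]), (0.87, [0.362, 0.479, 0.061]), (0.7, [0.537, 0.29, 0.059])]
side pebble0 [(0.62, [0.561, 0.302, 0.032])]
side jar [(0.76, [0.524, 0.517, 0.072]), (0.72, [0.355, 0.428, 0.064]), (0.57, [0.514, 0.228, 0.058])]
[ 0.67635788  0.40996226  1.51716023 -0.49438431  1.76765039  0.84767462]
```

The pan is empty, and the wrist force fell from about 4.3 N to 1.7 N, which fits five pebbles out. I level the scoop and head back to the mat.

```bash
python3 - <<'E'
from tip import *
T=tcp()
h=np.array([np.cos(1.44),np.sin(1.44),0]); n=np.array([.5256,.2453,0])
W=[(-45,.14,0),(-25,.15,-.01),(-5,.16,-.03),(0,.165,-.05)]
for phi,z,b in W:
    p,Rt=nose_tcp(n+b*h+[0,0,z],phi); print(phi,p.round(3),end=" "); to(p,Rt,T)
T2=np.eye(4);T2[:3,:3]=Rt;T2[:3,3]=p
print("then from there"); to((.4305,-.051,.16),pose(np.radians(58.9),np.radians(19.8)),T2)
E
```

```text
-45 [0.521 0.21  0.281] travel [-0.386 -0.011  0.137] rot [0.    0.096 0.   ]
-25 [0.514 0.155 0.27 ] travel [-0.73  -0.012  0.592] rot [0.    0.207 0.   ]
-5 [0.506 0.099 0.245] travel [-0.977 -0.013  1.156] rot [0.    0.318 0.   ]
0 [0.503 0.072 0.239] travel [-1.139 -0.013  1.378] rot [0.    0.346 0.   ]
then from there
travel [-1.507 -0.556  0.296] rot [-0.045 -0.001  0.123]
```

Request:
arm_command(
  claw=[-0.9,-0.9,-0.9,-0.9,-0.9,-0.9,-0.9,-0.9,-0.9,-0.9],
  travel=[
    [-0.13,0,0.03],
    [-0.26,0,0.08],
    [-0.39,-0.01,0.14],
    [-0.5,-0.01,0.28],
    [-0.62,-0.01,0.44],
    [-0.73,-0.01,0.6],
    [-0.81,-0.01,0.74],
    [-0.88,-0.01,0.88],
    [-0.95,-0.01,0.98],
    [-1,-0.01,1],
  ],
  rot=[
    [0,0.032,0],
    [0,0.064,0],
    [0,0.096,0],
    [0,0.133,0],
    [0,0.17,0],
    [0,0.207,0],
    [0,0.244,0],
    [0,0.281,0],
    [0,0.318,0],
    [0,0.346,0],
  ],
)

```text
time: 27.2
position: [0.5065, 0.106, 0.2574]
tool_rot: [-0.115, 0.74, 0.65, 0.131]
ft_force: [-0.3, 0.2, -2.5]
finger_gap: 0.0188
grip_force: 94.3
```

```bash
python3 - <<'E'
from h import *
T=tcp();print(np.round(T,3));Rt=pose(np.radians(58.9),np.radians(19.8))
to((.4305,-.051,.16),Rt,T); to((.468,.01,.19),Rt,T)
for c in("scene","side"):
    im=eyes.capture(c); cv2.imwrite(f"pics/{c}14.png",im[:,:,::-1])
    print(c,[(round(d["p"],2),np.round(d["at"],3).tolist()) for d in boxes_of(c,"pebble0")])
E
```

```text
[[ 0.122  0.992  0.045  0.507]
 [ 0.931 -0.13   0.341  0.106]
 [ 0.344  0.    -0.939  0.257]
 [ 0.     0.     0.     1.   ]]
travel [-1.89  -0.551  0.345] rot [-0.045 -0.002  0.124]
travel [-1.173 -0.258  0.288] rot [-0.045 -0.002  0.124]
scene []
side [(0.62, [0.56, 0.305, 0.032])]
```

Request:
arm_command(
  claw=[-0.9,-0.9,-0.9,-0.9,-0.9,-0.9,-0.9,-0.9,-0.9,-0.9],
  travel=[
    [-0.06,-0.02,0.01],
    [-0.15,-0.04,0.02],
    [-0.25,-0.07,0.04],
    [-0.35,-0.1,0.06],
    [-0.45,-0.13,0.08],
    [-0.56,-0.16,0.1],
    [-0.67,-0.19,0.12],
    [-0.77,-0.22,0.14],
    [-0.86,-0.25,0.16],
    [-0.94,-0.27,0.17],
  ],
  rot=[
    [0,0,0],
    [0,0,0],
    [0,0,0],
    [0,0,0],
    [0,0,0],
    [0,0,0],
    [0,0,0],
    [0,0,0],
    [0,0,0],
    [0,0,0],
  ],
)

```text
time: 28.4
position: [0.4699, 0.0291, 0.2087]
tool_rot: [-0.115, 0.74, 0.65, 0.13]
ft_force: [1.0, -0.1, -1.7]
finger_gap: 0.0189
grip_force: 93.9
```

Request:
arm_command(
  claw=[-0.9,-0.9,-0.9,-0.9,-0.9,-0.9,-0.9,-0.9,-0.9,-0.9],
  travel=[
    [-0.1,-0.03,0.02],
    [-0.2,-0.06,0.04],
    [-0.31,-0.09,0.06],
    [-0.42,-0.12,0.08],
    [-0.53,-0.15,0.1],
    [-0.64,-0.18,0.12],
    [-0.75,-0.22,0.14],
    [-0.84,-0.25,0.155],
    [-0.92,-0.27,0.17],
    [-0.95,-0.28,0.175],
  ],
  rot=[
    [-0.005,0,0.014],
    [-0.01,0,0.028],
    [-0.015,0,0.042],
    [-0.02,-0.001,0.056],
    [-0.025,-0.001,0.07],
    [-0.03,-0.001,0.084],
    [-0.036,-0.002,0.098],
    [-0.041,-0.002,0.112],
    [-0.045,-0.002,0.124],
    [-0.045,-0.002,0.124],
  ],
)

```text
time: 29.4
position: [0.4312, -0.0497, 0.1598]
tool_rot: [-0.084, 0.859, 0.484, 0.148]
ft_force: [0.4, 0.5, -2.3]
finger_gap: 0.019
grip_force: 93.6
```

```bash
python3 - <<'E'
from h import *
T=tcp();print(np.round(T,3));Rt=pose(np.radians(58.9),np.radians(19.8))
to((.4305,-.051,.0815),Rt,T); to((.4305,-.051,.0795),Rt,T)
E
```

```text
[[ 0.488  0.855  0.174  0.431]
 [ 0.806 -0.518  0.287 -0.05 ]
 [ 0.336 -0.    -0.942  0.16 ]
 [ 0.     0.     0.     1.   ]]
travel [-0.277  0.001  0.733] rot [ 0.     0.001 -0.001]
travel [-0.283  0.001  0.752] rot [ 0.     0.001 -0.001]
```

Request:
arm_command(
  claw=[-0.9,-0.9,-0.9,-0.9,-0.9,-0.9,-0.9,-0.9,-0.9,-0.9],
  travel=[
    [-0.03,0,0.08],
    [-0.08,0,0.2],
    [-0.13,0,0.33],
    [-0.17,0,0.45],
    [-0.21,0,0.55],
    [-0.24,0,0.63],
    [-0.26,0,0.68],
    [-0.27,0,0.72],
    [-0.28,0,0.74],
    [-0.285,0,0.755],
  ],
  rot=[
    [0,0,0],
    [0,0,0],
    [0,0,0],
    [0,0,0],
    [0,0,0],
    [0,0,0],
    [0,0,0],
    [0,0,0],
    [0,0,0],
    [0,0,0],
  ],
)

```text
time: 30.4
position: [0.4315, -0.0507, 0.0798]
tool_rot: [-0.083, 0.858, 0.485, 0.149]
ft_force: [0.4, 0.2, -1.3]
finger_gap: 0.019
grip_force: 93.7
```

```bash
python3 - <<'E'
from h import *
T=tcp();s=monitor.read_state();print(np.round(T,4),s["ft_force"],s["torque"])
E
```

```text
[[ 0.4862  0.8563  0.1743  0.4315]
 [ 0.8067 -0.5165  0.2871 -0.0507]
 [ 0.3359  0.001  -0.9419  0.0798]
 [ 0.      0.      0.      1.    ]] [ 0.35398293  0.17167671 -1.25865581] [-0.31705351  0.11023087  0.00442267]
```

Request:
arm_command(
  claw=[-0.9,-0.9,-0.9,-0.9,1,1,1,1,1,1],
  travel=[
    [-0.002,0,0.006],
    [-0.004,0,0.012],
    [-0.004,0,0.012],
    [-0.004,0,0.012],
    [-0.004,0,0.012],
    [-0.004,0,0.012],
    [-0.004,0,0.012],
    [-0.004,0,0.012],
    [-0.004,0,0.012],
    [-0.004,0,0.012],
  ],
  rot=[
    [0,0,0],
    [0,0,0],
    [0,0,0],
    [0,0,0],
    [0,0,0],
    [0,0,0],
    [0,0,0],
    [0,0,0],
    [0,0,0],
    [0,0,0],
  ],
)

```text
time: 31.4
position: [0.4312, -0.0505, 0.0784]
tool_rot: [-0.084, 0.858, 0.485, 0.148]
ft_force: [-0.1, 0.1, 0.1]
finger_gap: 0.0853
grip_force: 0.0
```

Request:
arm_command(
  claw=[1,1,1,1,1,1,1,1,1,1],
  travel=[
    [0,0,0],
    [0,0,-0.08],
    [0,0,-0.2],
    [0,0,-0.32],
    [0,0,-0.45],
    [0,0,-0.58],
    [0,0,-0.7],
    [0,0,-0.82],
    [0,0,-0.92],
    [0,0,-1],
  ],
  rot=[
    [0,0,0],
    [0,0,0],
    [0,0,0],
    [0,0,0],
    [0,0,0],
    [0,0,0],
    [0,-0.03,0],
    [0,-0.06,0],
    [0,-0.09,0],
    [0,-0.11,0],
  ],
)

```text
time: 32.4
position: [0.4149, -0.0799, 0.1754]
tool_rot: [0.003, 0.871, 0.491, -0.001]
ft_force: [0.2, 0.6, -1.0]
finger_gap: 0.0855
grip_force: 0.0
```

```bash
python3 - <<'E'
from h import *
T=tcp(); im=eyes.capture("wrist"); cv2.imwrite("pics/w20.png",im[:,:,::-1]); np.save("w20.npy",T); K,P=cam("wrist",T)
print(np.round(T,3),monitor.read_state()["finger_gap"])
for q in("scoop","mat","lid"):
  for d in regions_of("wrist",q):
    v,u=np.nonzero(d["pixels"]); print(q,round(d["p"],2),u.min(),u.max(),v.min(),v.max(),len(u),u.mean().round(),v.mean().round())
yaw=np.radians(58.9)
pts=np.array([[45,44,2],[45,-44,2],[-30,44,40],[-30,-44,40],[-45,44,44],[-45,-44,44],[-119,10,124],[-119,-10,124]])/1e3
print("pred scoop px",proj(K,P,obj(.4717,.0173,yaw,pts,.004)).round().tolist())
print("pred mat px",proj(K,P,obj(.4599,-.0111,1.0274,np.array([[105,60,4],[105,-60,4],[-105,-60,4],[-105,60,4]])/1e3)).round().tolist())
a=np.linspace(0,6.28,60); w=proj(K,P,np.concatenate([np.c_[.661+.07*np.cos(a),.007+.07*np.sin(a),0*a+z] for z in(.008,.016)])); print("pred lid",w.min(0),w.max(0),proj(K,P,[[.661,.007,.05]]))
E
```

```text
[[ 0.517  0.856  0.001  0.415]
 [ 0.856 -0.517 -0.007 -0.08 ]
 [-0.005  0.005 -1.     0.175]
 [ 0.     0.     0.     1.   ]] 0.08506131562379482
scoop 0.55 257 366 29 284 16925 312.0 120.0
mat 0.86 239 391 0 240 17258 317.0 122.0
lid 0.61 443 610 0 62 7538 522.0 25.0
lid 0.23 258 366 29 283 16884 312.0 120.0
pred scoop px [[255.0, 28.0], [365.0, 28.0], [253.0, 127.0], [367.0, 127.0], [253.0, 148.0], [367.0, 148.0], [294.0, 279.0], [326.0, 279.0]]
pred mat px [[239.0, -15.0], [393.0, -15.0], [376.0, 240.0], [254.0, 240.0]]
pred lid [ 438.18616655 -173.93122918] [637.66279213  63.92992364] [[571.67440973 -70.25561972]]
```

The scoop is back on the mat within about 2 mm of where it was. Now the lid.

Request:
arm_command(
  claw=[1,1,1,1,1,1,1,1,1,1],
  travel=[
    [0.08,0.07,-0.06],
    [0.2,0.16,-0.15],
    [0.32,0.26,-0.2],
    [0.44,0.36,-0.25],
    [0.56,0.46,-0.25],
    [0.68,0.56,-0.25],
    [0.8,0.66,-0.25],
    [0.9,0.74,-0.25],
    [0.97,0.8,-0.25],
    [1,0.83,-0.25],
  ],
  rot=[
    [0,0,0],
    [0,0,0],
    [0,0,0],
    [0,0,0],
    [0,0,0],
    [0,0,0],
    [0,0,0],
    [0,0,0],
    [0,0,0],
    [0,0,0],
  ],
)

```text
time: 33.6
position: [0.5373, -0.036, 0.197]
tool_rot: [0.001, 0.871, 0.492, -0.001]
ft_force: [-0.2, 0.2, 0.5]
finger_gap: 0.0856
grip_force: 0.0
```

Request:
arm_command(
  claw=[1,1,1,1,1,1,1,1,1,1],
  travel=[
    [0.1,0.08,0],
    [0.2,0.16,0],
    [0.3,0.25,0],
    [0.4,0.33,0],
    [0.5,0.41,0],
    [0.6,0.49,0],
    [0.7,0.57,0],
    [0.8,0.66,0],
    [0.9,0.75,0],
    [0.95,0.8,0],
  ],
  rot=[
    [0,0,-0.04],
    [0,0,-0.08],
    [0,0,-0.12],
    [0,0,-0.16],
    [0,0,-0.2],
    [0,0,-0.24],
    [0,0,-0.28],
    [0,0,-0.32],
    [0,0,-0.36],
    [0,0,-0.365],
  ],
)

```text
time: 34.6
position: [0.6547, 0.0038, 0.1969]
tool_rot: [0.0, 0.464, 0.886, -0.002]
ft_force: [0.0, -0.4, 0.2]
finger_gap: 0.0855
grip_force: 0.0
```

```bash
cat > lidm.py <<'E'
from h import *
from scipy.optimize import least_squares
import sys
T=tcp(); im=eyes.capture("wrist"); cv2.imwrite(sys.argv[1],im[:,:,::-1]); K,P=cam("wrist",T)
print(np.round(T,3))
d=max(regions_of("wrist","lid"),key=lambda d:d["p"]); m=d["pixels"].astype(np.uint8)
v,u=np.nonzero(m); print(round(d["p"],2),u.min(),u.max(),v.min(),v.max())
cs,_=cv2.findContours(m,cv2.RETR_EXTERNAL,cv2.CHAIN_APPROX_NONE); c=max(cs,key=len)[:,0,:]
X=np.array([onz(K,P,p,.014)[:2] for p in c])   # silhouette near flange
s=least_squares(lambda p:np.hypot(X[:,0]-p[0],X[:,1]-p[1])-p[2],[.66,.007,.07],loss="soft_l1",f_scale=.002); print("lid fit",s.x.round(4),"rms",np.sqrt((s.fun**2).mean()).round(4))
print("knob top px pred",proj(K,P,[[s.x[0],s.x[1],.05]]).round())
print(Rz:=np.degrees(np.arctan2(T[1,0],T[0,0])))
Rt=pose(np.arctan2(T[1,0],T[0,0]),0); to((s.x[0],s.x[1],.021),Rt,T)
E
python3 lidm.py pics/w21.png
```

```text
[[-0.569  0.822 -0.001  0.655]
 [ 0.822  0.569 -0.003  0.004]
 [-0.002 -0.003 -1.     0.197]
 [ 0.     0.     0.     1.   ]]
0.74 252 392 143 280
lid fit [0.661  0.0075 0.0692] rms 0.0005
knob top px pred [[323. 226.]]
124.68173563402716
travel [-0.003  0.077  1.759] rot [-0.001  0.    -0.   ]
```

Request:
arm_command(
  claw=[1,1,1,1,1,1,1,1,1,1],
  travel=[
    [0,0.02,0.1],
    [0,0.04,0.22],
    [0,0.06,0.35],
    [0,0.077,0.48],
    [0,0.077,0.6],
    [0,0.077,0.72],
    [0,0.077,0.83],
    [0,0.077,0.92],
    [0,0.077,0.98],
    [0,0.077,1],
  ],
  rot=[
    [0,0,0],
    [0,0,0],
    [0,0,0],
    [0,0,0],
    [0,0,0],
    [0,0,0],
    [0,0,0],
    [0,0,0],
    [0,0,0],
    [0,0,0],
  ],
)

```text
time: 35.7
position: [0.6599, 0.0077, 0.0961]
tool_rot: [-0.0, 0.465, 0.885, -0.002]
ft_force: [0.5, 0.7, -0.3]
finger_gap: 0.0856
grip_force: 0.0
```

Request:
arm_command(
  claw=[1,1,1,1,1,1,-0.7,-0.7,-0.7,-0.7],
  travel=[
    [0,0,0.15],
    [0,0,0.32],
    [0,0,0.5],
    [0,0,0.64],
    [0,0,0.72],
    [0,0,0.75],
    [0,0,0.75],
    [0,0,0.75],
    [0,0,0.75],
    [0,0,0.75],
  ],
  rot=[
    [0,0,0],
    [0,0,0],
    [0,0,0],
    [0,0,0],
    [0,0,0],
    [0,0,0],
    [0,0,0],
    [0,0,0],
    [0,0,0],
    [0,0,0],
  ],
  force=50,
)

```text
time: 36.7
position: [0.6611, 0.0075, 0.023]
tool_rot: [0.001, 0.465, 0.885, -0.001]
ft_force: [6.2, 5.2, 1.8]
finger_gap: 0.0282
grip_force: 2.6
```

Request:
arm_command(
  claw=[-0.7,-0.7,-0.7,-0.7,-0.7,-0.7,-0.7,-0.7,-0.7,-0.7],
  travel=[
    [0,0,0],
    [0,0,0],
    [0,0,0],
    [0,0,-0.08],
    [0,0,-0.2],
    [0,0,-0.35],
    [0,0,-0.52],
    [0,0,-0.7],
    [0,0,-0.87],
    [0,0,-1],
  ],
  rot=[
    [0,0,0],
    [0,0,0],
    [0,0,0],
    [0,0,0],
    [0,0,0],
    [0,0,0],
    [0,0,0],
    [0,0,0],
    [0,0,0],
    [0,0,0],
  ],
  force=70,
)

```text
time: 37.7
position: [0.6612, 0.0077, 0.1248]
tool_rot: [0.001, 0.465, 0.885, -0.001]
ft_force: [-0.3, -1.0, -2.7]
finger_gap: 0.0262
grip_force: 68.9
```

```bash
python3 - <<'E'
from h import *
s=monitor.read_state(); print(s["finger_gap"],s["grip_force"],s["ft_force"])
T=tcp();print(np.round(T,3)); to((.5295,.275,.20),T[:3,:3],T)
E
```

```text
0.026207513661311386 68.92856240272522 [-0.25185695 -0.97882527 -2.71549511]
[[-0.568  0.823  0.001  0.661]
 [ 0.823  0.568 -0.003  0.008]
 [-0.003 -0.001 -1.     0.125]
 [ 0.     0.     0.     1.   ]]
travel [ 2.945  0.433 -0.762] rot [0. 0. 0.]
```

Request:
arm_command(
  claw=[-0.7,-0.7,-0.7,-0.7,-0.7,-0.7,-0.7,-0.7,-0.7,-0.7],
  travel=[
    [0.04,-0.01,-0.1],
    [0.1,-0.02,-0.22],
    [0.18,-0.03,-0.35],
    [0.28,-0.05,-0.48],
    [0.38,-0.07,-0.6],
    [0.5,-0.1,-0.7],
    [0.62,-0.12,-0.78],
    [0.72,-0.14,-0.8],
    [0.8,-0.15,-0.8],
    [0.86,-0.15,-0.8],
  ],
  rot=[
    [0,0,0],
    [0,0,0],
    [0,0,0],
    [0,0,0],
    [0,0,0],
    [0,0,0],
    [0,0,0],
    [0,0,0],
    [0,0,0],
    [0,0,0],
  ],
)

```text
time: 38.7
position: [0.5982, 0.0709, 0.2014]
tool_rot: [-0.0, 0.465, 0.886, -0.002]
ft_force: [-0.1, -0.4, -3.6]
finger_gap: 0.026
grip_force: 68.9
```

Request:
arm_command(
  claw=[-0.7,-0.7,-0.7,-0.7,-0.7,-0.7,-0.7,-0.7,-0.7,-0.7],
  travel=[
    [0.08,0.01,0],
    [0.18,0.01,0],
    [0.28,0.02,0],
    [0.39,0.03,0],
    [0.5,0.04,0],
    [0.61,0.05,0],
    [0.72,0.06,0],
    [0.83,0.07,0],
    [0.92,0.07,0],
    [0.98,0.07,0],
  ],
  rot=[
    [0,0,0],
    [0,0,0],
    [0,0,0],
    [0,0,0],
    [0,0,0],
    [0,0,0],
    [0,0,0],
    [0,0,0],
    [0,0,0],
    [0,0,0],
  ],
)

```text
time: 39.7
position: [0.5488, 0.1557, 0.2018]
tool_rot: [0.0, 0.465, 0.886, -0.002]
ft_force: [-0.2, 0.2, -1.9]
finger_gap: 0.026
grip_force: 68.9
```

```bash
cat > jarm.py <<'E'
from h import *
from scipy.optimize import least_squares
import sys
T=tcp(); im=eyes.capture("wrist"); cv2.imwrite(sys.argv[1],im[:,:,::-1]); K,P=cam("wrist",T)
print(np.round(T,3))
u0=proj(K,P,[[.5295,.275,.08]])[0]; a=np.linspace(0,6.28,90)
w=proj(K,P,np.c_[.5295+.07*np.cos(a),.275+.07*np.sin(a),0*a+.1]); print("pred rim",w.min(0).round(),w.max(0).round())
for d in regions_of("wrist","jar"):
    v,u=np.nonzero(d["pixels"]); print(round(d["p"],2),u.min(),u.max(),v.min(),v.max(),len(u))
d=min(regions_of("wrist","jar"),key=lambda d:np.linalg.norm(np.argwhere(d["pixels"]).mean(0)[::-1]-u0))
m=d["pixels"].astype(np.uint8)
cs,_=cv2.findContours(m,cv2.RETR_EXTERNAL,cv2.CHAIN_APPROX_NONE); c=max(cs,key=len)[:,0,:]
X=np.array([onz(K,P,p,.1)[:2] for p in c if p[1]>1])
def f(p): return np.hypot(X[:,0]-p[0],X[:,1]-p[1])-.07
s=least_squares(f,[.5295,.275],loss="cauchy",f_scale=.0015); r=f(s.x)
print("jar rim",s.x.round(4),"inliers",(abs(r)<.002).mean().round(2),len(r))
np.save("rim.npy",s.x); to((*s.x,.20),T[:3,:3],T)
E
python3 jarm.py pics/w22.png
python3 - <<'E'
from h import *
from cyl import *
fitcyl("jar",[.53,.277,.05],[(.07,0),(.07,.1)],cams=("scene",)); 
E
```

```text
[[-0.568  0.823 -0.001  0.549]
 [ 0.823  0.568 -0.003  0.156]
 [-0.002 -0.003 -1.     0.202]
 [ 0.     0.     0.     1.   ]]
pred rim [288. -44.] [501. 191.]
0.74 290 501 0 186 25724
0.32 356 393 13 63 1429
jar rim [0.529 0.277] inliers 0.78 455
travel [1.11  0.527 0.015] rot [0. 0. 0.]
scene jar 1 0.69
jar [0.5259 0.2756] [-0.9  0.8 -1.4  0.6]
```

```bash
python3 - <<'E'
from h import *
T=tcp();K,P=cam("wrist",T); eyes.capture("wrist")
for d in regions_of("wrist","pebble0"):
    v,u=np.nonzero(d["pixels"]); print("w",round(d["p"],2),u.mean().round(),v.mean().round(),len(u),onz(K,P,(u.mean(),v.mean()),.022).round(3))
for c in("scene","side"):
    eyes.capture(c); print(c,[(round(d["p"],2),np.round(d["at"],3).tolist()) for d in boxes_of(c,"pebble0")])
E
```

```text
w 0.83 414.0 48.0 1509 [0.536 0.322 0.022]
w 0.69 374.0 36.0 1504 [0.502 0.31  0.022]
w 0.58 414.0 130.0 1132 [0.578 0.272 0.022]
w 0.56 427.0 89.0 1352 [0.565 0.304 0.022]
scene [(0.64, [0.727, 0.166, 0.086]), (0.44, [0.532, -0.288, 0.026]), (0.42, [0.486, 0.274, 0.038]), (0.32, [0.72, 0.353, 0.065])]
side [(0.67, [0.531, 0.313, 0.03]), (0.37, [0.463, -0.01, 0.02])]
```

Request:
arm_command(
  claw=[-0.7,-0.7,-0.7,-0.7,-0.7,-0.7,-0.7,-0.7,-0.7,-0.7],
  travel=[
    [0.08,0.04,0],
    [0.18,0.1,0],
    [0.3,0.16,0],
    [0.42,0.22,0],
    [0.54,0.29,0],
    [0.66,0.35,0],
    [0.78,0.41,0],
    [0.88,0.47,0],
    [0.96,0.51,0],
    [1,0.53,0],
  ],
  rot=[
    [0,0,0],
    [0,0,0],
    [0,0,0],
    [0,0,0],
    [0,0,0],
    [0,0,0],
    [0,0,0],
    [0,0,0],
    [0,0,0],
    [0,0,0],
  ],
)

```text
time: 41.25
position: [0.536, 0.2683, 0.2014]
tool_rot: [0.0, 0.464, 0.886, -0.002]
ft_force: [-0.3, -0.6, -2.6]
finger_gap: 0.026
grip_force: 69.0
```

```bash
python3 - <<'E'
from h import *
T=tcp();print(np.round(T,4)); B=pose(np.arctan2(T[1,0],T[0,0]),0)
for z in(.13,.1165): to((.529,.277,z),B,T)
E
```

```text
[[-0.5686  0.8226 -0.0014  0.536 ]
 [ 0.8226  0.5686 -0.0029  0.2683]
 [-0.0016 -0.0027 -1.      0.2014]
 [ 0.      0.      0.      1.    ]]
travel [ 0.113 -0.006  0.714] rot [-0.001  0.001 -0.   ]
travel [ 0.113 -0.006  0.849] rot [-0.001  0.001 -0.   ]
```

Four pebbles show inside the jar from the wrist, and the scene camera sees a fifth at its near side, so all five are in. I lower the lid.

Request:
arm_command(
  claw=[-0.7,-0.7,-0.7,-0.7,-0.7,-0.7,-0.7,-0.7,-0.7,-0.7],
  travel=[
    [0.06,0,0.04],
    [0.113,0,0.1],
    [0.113,0,0.2],
    [0.113,0,0.33],
    [0.113,0,0.46],
    [0.113,0,0.57],
    [0.113,0,0.66],
    [0.113,0,0.74],
    [0.113,0,0.8],
    [0.113,0,0.84],
  ],
  rot=[
    [0,0,0],
    [0,0,0],
    [0,0,0],
    [0,0,0],
    [0,0,0],
    [0,0,0],
    [0,0,0],
    [0,0,0],
    [0,0,0],
    [0,0,0],
  ],
)

```text
time: 42.25
position: [0.5297, 0.2763, 0.1169]
tool_rot: [0.0, 0.465, 0.885, -0.002]
ft_force: [-0.8, -0.4, -2.3]
finger_gap: 0.0264
grip_force: 69.0
```

```bash
python3 - <<'E'
from h import *
s=monitor.read_state();print(s["ft_force"],s["torque"],np.round(s["position"],4))
E
```

```text
[-0.82855713 -0.40519297 -2.26126329] [-0.04377994 -0.03357307 -0.01948772] [0.5297 0.2763 0.1169]
```

The plug is inside the mouth with no contact force. I set it down, release and retreat straight up.

Request:
arm_command(
  claw=[-0.7,-0.7,-0.7,-0.7,-0.2,0.2,1,1,1,1],
  travel=[
    [0,0,0.01],
    [0,0,0.016],
    [0,0,0.016],
    [0,0,0.016],
    [0,0,0.016],
    [0,0,0.016],
    [0,0,0.016],
    [0,0,0.016],
    [0,0,0.016],
    [0,0,0.016],
  ],
  rot=[
    [0,0,0],
    [0,0,0],
    [0,0,0],
    [0,0,0],
    [0,0,0],
    [0,0,0],
    [0,0,0],
    [0,0,0],
    [0,0,0],
    [0,0,0],
  ],
  force=20,
)

```text
time: 43.25
position: [0.5297, 0.2764, 0.1159]
tool_rot: [0.0, 0.465, 0.885, -0.002]
ft_force: [-0.1, -0.1, 0.3]
finger_gap: 0.0854
grip_force: 0.0
```

Request:
arm_command(
  claw=[1,1,1,1,1,1,1,1,1,1],
  travel=[
    [0,0,0],
    [0,0,0],
    [0,0,-0.06],
    [0,0,-0.18],
    [0,0,-0.32],
    [0,0,-0.46],
    [0,0,-0.6],
    [0,0,-0.75],
    [0,0,-0.88],
    [0,0,-1],
  ],
  rot=[
    [0,0,0],
    [0,0,0],
    [0,0,0],
    [0,0,0],
    [0,0,0],
    [0,0,0],
    [0,0,0],
    [0,0,0],
    [0,0,0],
    [0,0,0],
  ],
)

```text
time: 44.25
position: [0.53, 0.2767, 0.2175]
tool_rot: [0.0, 0.465, 0.885, -0.001]
ft_force: [-0.8, 0.1, 0.6]
finger_gap: 0.0851
grip_force: 0.0
```

```bash
python3 - <<'E'
from h import *
from scipy.optimize import least_squares
T=tcp(); im=eyes.capture("wrist"); cv2.imwrite("pics/w30.png",im[:,:,::-1]); K,P=cam("wrist",T)
s=monitor.read_state(); print(s["finger_gap"],s["position"],s["ft_force"])
a=np.linspace(0,6.28,90)
for z in(.108,.116): w=proj(K,P,np.c_[.5297+.07*np.cos(a),.2763+.07*np.sin(a),0*a+z]); print("pred flange",z,w.min(0).round(),w.max(0).round())
for d in regions_of("wrist","lid"):
    v,u=np.nonzero(d["pixels"]); print(round(d["p"],2),u.min(),u.max(),v.min(),v.max())
    m=d["pixels"].astype(np.uint8);cs,_=cv2.findContours(m,cv2.RETR_EXTERNAL,cv2.CHAIN_APPROX_NONE); c=max(cs,key=len)[:,0,:]
    X=np.array([onz(K,P,p,.108)[:2] for p in c]); f=lambda p:np.hypot(X[:,0]-p[0],X[:,1]-p[1])-p[2]
    q=least_squares(f,[.53,.277,.07],loss="soft_l1",f_scale=.002); print(q.x.round(4),np.sqrt((f(q.x)**2).mean()).round(4))
for c in("scene","side"):
    eyes.capture(c)
    for q in("lid","scoop","pebble0"): print(c,q,[(round(d["p"],2),np.round(d["at"],3).tolist()) for d in boxes_of(c,q)][:3])
E
```

```text
0.0853584831411756 [0.53109183 0.27725288 0.21968028] [0.82735185 0.33615938 2.25834285]
pred flange 0.108 [225. 146.] [403. 316.]
pred flange 0.116 [223. 147.] [406. 321.]
0.81 225 402 146 315
[0.5289 0.2763 0.0694] 0.0004
scene lid [(0.9, [0.538, 0.286, 0.11])]
scene scoop [(0.86, [0.455, -0.011, 0.018])]
scene pebble0 []
side lid [(0.69, [0.526, 0.268, 0.105])]
side scoop [(0.7, [0.47, -0.016, 0.02])]
side pebble0 [(0.28, [0.468, -0.018, 0.02]), (0.26, [0.544, -0.292, 0.008])]
```

```bash
python3 -c "
from plant import robot
print(robot.finish_job())"
```

```text
the job is handed in; nothing more can be done
None
```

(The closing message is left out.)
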